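Lay up front-panel blanks in the drilling jig

TASK

First clear the jig: hang the angle bracket that stands on it by its hole on the peg of the stand. Then lay the plywood backing board on the jig's bed and stack every aluminium panel on it, lying flat and squared flush against both corner fences, board and panels alike, and last set the brass weight upright on the middle of the stack. Leave everything else on the bench where it is.

Things in the scene. Friction and masses are not known exactly. Their poses are not given: they have to be found in the camera images.
- jig: Stacking jig, fixed: dark steel bed 160 x 170 x 12 mm (x, y, z) with three grey metal fence blocks on it, each standing 46 mm above the bed (tops 58 mm above the table). Origin: centre of the bed's underside, z up; the bed's top is at z = +12 mm. It is open on its -x and -y sides.
- long_fence (a point): Inner face of the jig's long fence (at jig x = +45, y = +15, z = 35 mm; axes as the jig's), midway between its two blocks. They are 15 mm thick, spanning jig y = -30 to -12 and +42 to +60 mm; the 54 mm gap between them is open right through, room for a finger. The 90 mm sides of the plates go against this face.
- short_fence (a point): Inner face of the jig's short fence (at jig x = +20, y = +60, z = 35 mm; axes as the jig's): one block 15 mm thick, spanning jig x = +5 to +35 mm. A 50 mm end of each plate goes against it.
- stack_spot (a point): Point on the bed's top under the centre of a plate that is flush with both fences: jig x = +20, y = +15, z = +12 mm; axes as the jig's.
- bracket_grip (a point): Aluminium angle bracket (L shape, about 140 g), at the start standing on its foot on the jig's bed. Upright leg 50 wide x 95 tall x 8 mm thick; foot 50 x 45 x 8 mm reaching to the bracket's -x side. This point is inside the leg (mid-thickness, mid-width), 80 mm above the foot's underside, 15 mm below the leg's top. x is the leg's normal, y its width, z up the leg.
- bracket_hole (a point): Same bracket, same axes: centre of the 20 mm round hole through the upright leg, 38 mm below bracket_grip (42 mm above the foot's underside), at mid-thickness; the hole runs along x.
- stand: Peg stand, fixed. Dark base 100 x 90 x 12 mm, a 14 mm steel post to 177 mm height, and at its top one 8 mm round steel peg that points to the stand's -x, rising 15 degrees towards its free tip. Origin: centre of the base's underside, z up. Nothing stands above the peg.
- peg_mid (a point): Middle of the peg's usable length, on its axis, 42 mm from the post's axis and 181 mm above the table; axes as the stand's.
- peg_tip (a point): Free tip of that peg, on its axis, 77 mm from the post's axis and 191 mm above the table.
- board_c (a point): Plywood backing board, 50 x 90 x 10 mm (x, y, z), about 35 to 50 g; this point is its centre. Starts flat on the table.
- weight_c (a point): Round turned brass hold-down weight, about 0.27 to 0.43 kg, 58 mm tall: base 40 mm across and 26 mm tall, neck 18 mm across, knob 28 mm across from 37 mm to 58 mm height. This point is the centre of the knob, 47 mm above the underside; z up. Starts upright on the table.
- panel0_c (a point): Aluminium front-panel blank, 50 x 90 x 8 mm (x, y, z), about 100 g, alike on both faces with dark drilled holes; this point is its centre. Starts flat on the table; two to four of these panels are present, the rest are absent (None).
- panel1_c (a point): Aluminium front-panel blank, 50 x 90 x 8 mm (x, y, z), about 100 g, alike on both faces with dark drilled holes; this point is its centre. Starts flat on the table, if present.
- panel2_c (a point): Aluminium front-panel blank, 50 x 90 x 8 mm (x, y, z), about 100 g, alike on both faces with dark drilled holes; this point is its centre. Starts flat on the table, if present.
- panel3_c (a point): Aluminium front-panel blank, 50 x 90 x 8 mm (x, y, z), about 100 g, alike on both faces with dark drilled holes; this point is its centre. Starts flat on the table, if present.

How it is judged:
By the outcome, as a careful person would: the job done as asked, in the order asked, and still so for the second after the job is handed in, with the robot touching nothing.
Of panel0, panel1, panel2, panel3 only 2 to 4 are there at a start; the rules pass over those that are not, and their reading is None.
At some moment in a run one of panel0, panel1, panel2, panel3, board may be knocked a few centimetres aside while the robot is not near it.
It also fails if it takes over 210 s, if anything falls off the work surface, if the arm or the gripper's body presses on something with over 40 N, if the wrist force passes 120 N, or if a joint passes its speed limit or range.

ROBOT

A 6-joint arm with a two-finger parallel gripper is mounted at the origin on the work surface. World frame = base frame: x ahead of the robot, y to its left, z up, the work surface at z = 0. Lengths are in mm, angles in rad, forces in N, time in s.
With the tool pointing down it reaches from about 400 to 925 mm from the base axis. Payload 12.5 kg.
Tool frame: the origin (TCP) lies between the finger pads; the fingertips stand 14 mm ahead of it and the grasp point (between the pads) lies 5 mm behind it; x points along the fingers, y is the direction in which the jaws open and shut, and the axes are right-handed (so a half turn about x gives the same grasp; the last joint's range is limited). The gripper opens to 95 mm and grips with 3 to 60 N. Pads are 20 mm wide; open, the fingers measure 119 mm over their backs; the gripper's body (75 mm by 180 mm) begins 59 mm behind the grasp point.
Start: joints at [1.063, 0.491, 1.559, -0, 1.092, -0.106], TCP at [244.409, 575.251, 195.261] pointing down, gripper open.
Joint ranges: [-3.1, 3.1], [-0.84, 2.19], [0.05, 2.79], [-1.13, 4.28], [0.06, 2.93], [-2.69, 2.69]. Speed limits (rad/s): [2.22, 2.22, 2.79, 3.14, 3.14, 3.14].

INTERFACE

Orientations are given as [roll, pitch, yaw] about the fixed x, y, z axes, in that order (R = Rz(yaw) Ry(pitch) Rx(roll)).
In Python, from cell import env, cams gives the robot as it stands.
- The arm moves only by the tool carry_out, never from a script. Its arguments are lists of equal length, an entry for each row: "grip": the closure, from -1 (fully open) to 1 (shut); "linear": the shift along the tool's x, y, z scaled (see below), a list of three; "turn": the turn about the tool's x scaled (see below). In form: {"grip": [grip, ...], "linear": [[tx, ty, tz], ...], "turn": [turn, ...]}. A call has 1 to 5 rows; each row shifts and turns the commanded pose from where the row before left it, along the tool's axes as they then stand; what a row does not reach is not made up. The controller multiplies each number of a shift by 0.5 m and each number of a turn by 180 degrees. A row lasts 1/10 s, in which the tool goes at most 50 mm and 8.59 degrees, less where a joint would pass 70% of its speed; a pose out of reach is approached as far as the arm can. A call with a number of a shift or a turn outside -1 to 1 is refused whole. A call with a gripper value outside its range is refused whole. The fingers move at their own pace and stop on an object; the grip force is fixed at half the most. Time passes only in rows, so rows that do not move let the fingers close. It gives the time, the measured TCP pose, the force and the opening at its end, in the units of the state.
- env.state(): the state, without advancing time (a new reading comes with each control period).
- cams.read_camera(name): name is "side" or "top" or "wrist"; returns the picture (400x640x3 uint8, blue, green, red); there is no depth.
- cams.camera_info(name): a dict with "fx", "fy", "cx", "cy" (pixels), "view" (4x4, takes a point from world to camera coordinates). Camera axes: x right, y down, z forward; pixel columns grow to the right and rows downward; lengths in mm; the calibration is good to about 2 mm. A picture is of the moment at which its call begins: read the wrist's pose just before it. camera_info takes no time and is no camera call; for the wrist camera it gives the pose at the moment of the call.
- env.job_done(): hands the job in, once; it reports no verdict.
The state is a dict: "t": time; "joints": joint angles; "qvel": joint speeds; "tau": joint torques, N m; "eef_pos": TCP position; "tcp_rot": TCP orientation; "ft_force": force on the tool from outside, world axes, zero at the start; "moment": the same for the moment, N m; "opening": opening from 0.0 (shut) to 1.0 (fully open).
Only numpy, scipy, OpenCV 4.12 (cv2) and the standard library are available. Lean on these libraries where they do the work, as an engineer would, in place of code of your own. Each camera call takes 0.05 s, during which the arm holds its last target. There are 200 camera calls.

## Working session

There is one attempt and no reset: what is moved stays moved. The work goes in short steps, Python scripts to look and compute and a tool call to move; the robot and the scene stay as the last step left them, time stands still between calls to the robot, and variables do not carry over. Pictures are saved under pics/ and viewed, about 12 in all and at most 16, crops included, and the job is handed in when it is done.

Besides the shell and the picture viewer there is one more tool, called as a command line: name --pt "numbers of a row" for each row, then --argument value for the rest. carry_out: Moves the arm, as the interface text tells. Shifts and turns lie within -1 to 1; 1 stands for 0.5 m of shift or 180 degrees of turn. Its arguments: {"type":"object","properties":{"grip":{"type":"array"},"linear":{"type":"array"},"turn":{"type":"array"}},"required":["grip","linear","turn"]}

```bash
ls; mkdir -p pics; python3 - <<'E'
from cell import env,cams
import cv2,numpy as np
s=env.state();print({k:np.round(v,3).tolist() for k,v in s.items()})
for n in("top","side","wrist"):
    i=cams.camera_info(n);print(n,i['fx'],i['fy'],i['cx'],i['cy'],np.round(i['view'],4).tolist())
    cv2.imwrite(f'pics/{n}0.png',cams.read_camera(n))
E
```

```text
pics
{'t': 0.0, 'joints': [1.063, 0.492, 1.559, 0.0, 1.092, -0.106], 'qvel': [0.001, 0.0, -0.002, 0.003, 0.001, 0.001], 'tau': [0.003, -61.263, -25.819, 0.069, 0.048, -0.0], 'eef_pos': [244.284, 574.982, 194.673], 'tcp_rot': [-1.677, 1.57, -2.079], 'ft_force': [0.317, -0.088, 0.217], 'moment': [-0.044, -0.062, -0.059], 'opening': 1.001}
top 403.4118311960302 403.4118311960302 325.54750222265824 193.8012384787575 [[0.0159, -0.9999, 0.0002, 27.3099], [-0.9957, -0.0158, -0.0918, 520.1678], [0.0918, 0.0013, -0.9958, 1019.1812], [0.0, 0.0, 0.0, 1.0]]
side 417.6971253728863 417.6971253728863 326.0978120158934 203.13321540003093 [[0.9983, -0.0583, -0.0083, -512.9734], [-0.0494, -0.7524, -0.6568, 114.0252], [0.032, 0.6561, -0.754, 1270.6722], [0.0, 0.0, 0.0, 1.0]]
wrist 326.6920425601279 326.6920425601279 317.671344485097 196.87813574701283 [[0.3904, 0.9206, 0.0006, -625.7393], [0.892, -0.3784, 0.2471, -28.5634], [0.2277, -0.096, -0.969, 388.822], [0.0, 0.0, 0.0, 1.0]]
```

View pics/top0.png

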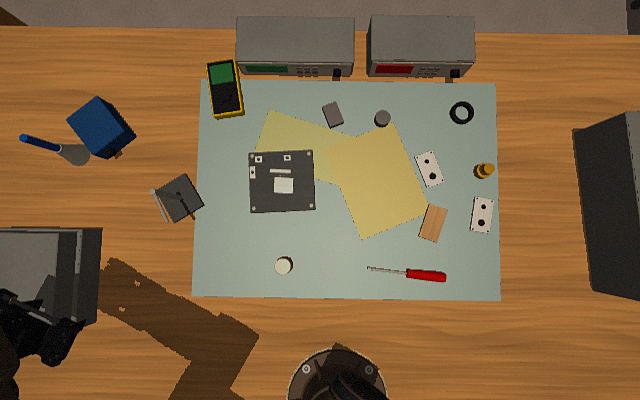

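View pics/side0.png

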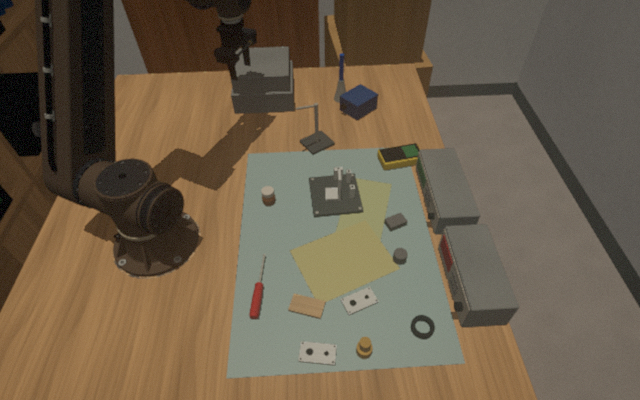

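The top view shows two panels at about (429,168) and (482,214), the board at (433,222), the weight at (484,170), the jig at (282,181) with the bracket at about (280,172), and the stand at (180,198). I'll zoom in on the jig and stand, and measure the plates in code.

```bash
cat > h.py <<'E'
from cell import env,cams
import cv2,numpy as np
def ray(i,u,v,z):
    "pixel -> world point on plane z"
    V=np.array(i['view']);R,t=V[:3,:3],V[:3,3];c=-R.T@t
    d=R.T@np.array([(u-i['cx'])/i['fx'],(v-i['cy'])/i['fy'],1.]);return c+d*(z-c[2])/d[2]
def proj(i,p):
    V=np.array(i['view']);q=V[:3,:3]@np.array(p,float)+V[:3,3];return np.array([i['fx']*q[0]/q[2]+i['cx'],i['fy']*q[1]/q[2]+i['cy']])
def tri(obs):
    "[(info,u,v),..] -> least-squares point"
    A=np.zeros((3,3));b=np.zeros(3)
    for i,u,v in obs:
        V=np.array(i['view']);R,t=V[:3,:3],V[:3,3];c=-R.T@t
        d=R.T@np.array([(u-i['cx'])/i['fx'],(v-i['cy'])/i['fy'],1.]);d/=np.linalg.norm(d)
        P=np.eye(3)-np.outer(d,d);A+=P;b+=P@c
    return np.linalg.solve(A,b)
def head(s=None):
    "pose: eef, heading of tool y (deg); tool z heading = that-90, +turn lowers it"
    s=s or env.state();r=s['tcp_rot']
    from scipy.spatial.transform import Rotation as T
    M=T.from_euler('xyz',r).as_matrix();return np.array(s['eef_pos']),np.degrees(np.arctan2(M[1,1],M[0,1]))
def move(dx,dy,a):
    "world shift mm -> linear ty,tz for tool-y heading a deg"
    a=np.radians(a);return np.round([(dx*np.cos(a)+dy*np.sin(a))/500,(dx*np.sin(a)-dy*np.cos(a))/500],4)
def blobs(img,info,mask,z,amin):
    cs,_=cv2.findContours(mask,cv2.RETR_EXTERNAL,cv2.CHAIN_APPROX_NONE);o=[]
    for c in cs:
        if cv2.contourArea(c)<amin: continue
        w=np.array([ray(info,*p[0],z)[:2] for p in c],np.float32)
        (cx,cy),(a,b),t=cv2.minAreaRect(w)
        if a<b: t+=90   # t = heading of long side
        (u,v)=c[:,0].mean(0);o.append((round(cx,1),round(cy,1),round(max(a,b)),round(min(a,b)),round((t+90)%180-90,1),int(u),int(v)))
    return o
E
python3 - <<'E'
from h import *
it,isd=cams.camera_info('top'),cams.camera_info('side')
T,S=cv2.imread('pics/top0.png'),cv2.imread('pics/side0.png')
a=cv2.resize(T[140:225,145:325],None,fx=4.4,fy=4.4,interpolation=cv2.INTER_CUBIC)
b=cv2.resize(S[95:225,265:385],None,fx=1.7,fy=1.7,interpolation=cv2.INTER_CUBIC)
cv2.imwrite('pics/c1.png',a[:, :792])
b=cv2.resize(S[95:225,265:385],None,fx=4.6,fy=4.6,interpolation=cv2.INTER_CUBIC);cv2.imwrite('pics/c2.png',b)
for n,I,inf in(('top',T,it),('side',S,isd)):
    h=cv2.cvtColor(I,cv2.COLOR_BGR2HSV)
    w=((h[...,1]<25)&(h[...,2]>170)).astype(np.uint8)*255
    print(n,'white',blobs(I,inf,w,8,80))
    w=cv2.inRange(h,(8,90,120),(20,170,255))
    print(n,'wood',[o for o in blobs(I,inf,w,10,80) if o[2]<150])
    w=cv2.inRange(h,(15,140,80),(25,255,255))
    print(n,'brass',[o for o in blobs(I,inf,w,47,30) if o[2]<150])
print(T[222,433],T[170,484],T[168,425],cv2.cvtColor(T,cv2.COLOR_BGR2HSV)[[222,170],[433,484]])
E
```

```text
top white []
top wood [(449.7, -244.7, 89, 49, -18.7, 432, 222), (901.3, -44.4, 138, 62, 0.9, 358, 56)]
top brass [(205.2, 455.8, 67, 14, 88.6, 153, 318), (448.2, -234.6, 85, 47, -18.7, 432, 222), (584.8, -370.1, 44, 36, -89.1, 485, 169)]
side white []
side wood [(586.8, -367.0, 43, 35, 86.5, 364, 345), (447.6, -248.1, 88, 50, -18.5, 306, 305)]
side brass [(764.1, 249.2, 133, 84, -20.0, 395, 161)]
[ 71 119 167] [  0  70 100] [154 173 188] [[ 15 147 167]
 [ 21 255 100]]
```

View pics/c1.png

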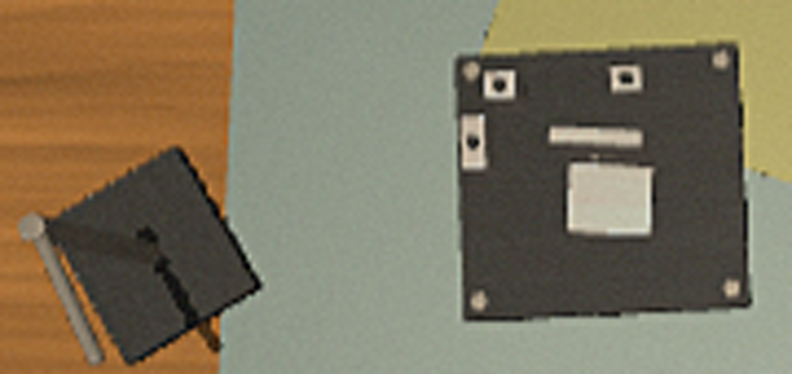

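View pics/c2.png

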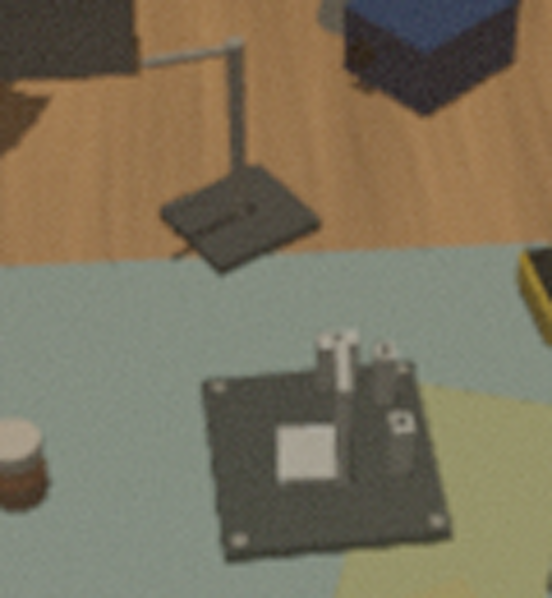

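```bash
python3 - <<'E'
from h import *
it,isd=cams.camera_info('top'),cams.camera_info('side')
t=lambda x,y:((x+.5)/4.4-.5+145,(y+.5)/4.4-.5+140)
s=lambda x,y:((x+.5)/4.6-.5+265,(y+.5)/4.6-.5+95)
R=lambda p,z:np.round(ray(it,*t(*p),z)[:2],1)
Q=lambda p,z:np.round(ray(isd,*s(*p),z)[:2],1)
j=np.array([R(p,12) for p in((456,57),(738,43),(750,305),(463,320))]);print('jig top',j.tolist(),j.mean(0))
for e in(j[0]-j[3],j[1]-j[2]):print(np.degrees(np.arctan2(e[1],e[0])),np.linalg.norm(e))
for e in(j[0]-j[1],j[3]-j[2]):print(np.degrees(np.arctan2(e[1],e[0]))-90,np.linalg.norm(e))
j=np.array([Q(p,12) for p in((205,380),(411,362),(452,538),(225,560))]);print('jig side',j.tolist(),j.mean(0))
print('fences top z58',R((499,84),58),R((626,78),58),R((473,142),58))
print('fences side z58',Q((385,350),58),Q((402,421),58))
print('leg top',R((549,134),107),R((642,138),107),'side',Q((343,338),107), Q((343,345),107))
print('foot top',[R(p,20).tolist() for p in((568,163),(654,165),(651,236),(566,231))],'side',[Q(p,20).tolist() for p in((277,426),(335,424),(338,480),(280,482))])
print('post top',R((32,226),177),Q((235,43),177),tri([(it,*t(32,226)),(isd,*s(235,43))]))
print('tip',R((97,362),191),Q((142,64),191),tri([(it,*t(97,360)),(isd,*s(142,63))]))
b=np.array([R(p,12) for p in((178,148),(262,285),(130,364))]);print('base',b.tolist(),(b[0]+b[2])/2)
b=np.array([Q(p,12) for p in((160,212),(260,166),(322,220),(223,268))]);print('base side',b.tolist(),b.mean(0))
T=cv2.imread('pics/top0.png');S=cv2.imread('pics/side0.png')
for I,inf in((T,it),(S,isd)):
    h=cv2.cvtColor(I,cv2.COLOR_BGR2HSV);g=((h[...,1]<60)&(h[...,2]>180)).astype(np.uint8)*255
    print('panels',[o for o in blobs(I,inf,g,8,60)])
E
```

```text
jig top [[626.8, 241.4], [638.0, 72.4], [480.7, 62.3], [469.2, 232.0]] [553.675 152.025]
3.4133440550818643 157.88008107421274
3.6738339254727914 157.62391950462342
3.7915723692180308 169.37071765804149
3.8768155924106793 170.08921188599822
jig side [[469.4, 227.8], [623.8, 236.5], [634.4, 63.9], [477.6, 54.5]] [551.3   145.675]
fences top z58 [602.7 207.2] [607.3 134.5] [568.9 221. ]
fences side z58 [599.8 204. ] [605.  133.3]
leg top [566.9 170.7] [565.5 120.1] side [565.9 168. ] [565.4 161.2]
foot top [[562.7, 171.4], [562.3, 120.4], [520.1, 121.2], [522.3, 171.4]] side [[519.7, 170.0], [561.6, 169.2], [559.6, 115.3], [518.8, 116.1]]
post top [505.7 418.5] [503.9 413.5] [505.12797967 420.47668007 172.18721872]
tip [438.  376.9] [435.5 373.3] [437.2267666  377.59377691 188.9232425 ]
base [[569.1, 405.5], [488.0, 351.8], [440.1, 427.7]] [504.6 416.6]
base side [[439.1, 420.5], [522.7, 472.9], [568.9, 401.8], [487.4, 350.1]] [504.525 411.325]
panels [(332.1, 145.1, 36, 36, -89.1, 282, 265), (473.6, -373.7, 88, 48, -9.3, 481, 213), (544.0, 147.9, 48, 40, -89.1, 283, 184), (592.7, -237.4, 89, 48, 21.6, 428, 167)]
panels []
```

The jig is at about (552,150) with yaw 3.7°. The bracket leg is at about (566,144) with yaw near 0. The stand is at (505,416) with its x axis at about 32°. I'll rise and turn first.

carry_out --grip '[-1,-1,-1,-1,-1]' --pt "-0.08 0 0" --pt "-0.08 0 0" --pt "-0.08 0 0" --pt "0 0 0" --pt "0 0 0" --turn '[0.0465,0.0465,0.0465,0.0465,0.0465]'

```text
t: 0.65
eef_pos: [244.4, 575.4, 316.4]
tcp_rot: [2.186, 1.569, 1.048]
ft_force: [0.3, 0.2, -0.4]
opening: 1.002
```

carry_out --grip '[-1,-1,-1,-1]' --pt "0 0 0" --pt "0 0 0" --pt "0 0 0" --pt "0 0 0" --turn '[0.0465,0.0465,0.0465,0]'

```text
t: 1.05
eef_pos: [244.4, 575.2, 315.0]
tcp_rot: [-0.536, 1.57, -2.109]
ft_force: [1.0, 0.6, 0.7]
opening: 1.0
```

```bash
python3 - <<'E'
from h import *
p,a=head();print(p,a,env.state()['t'],env.state()['joints'])
V=np.array(cams.camera_info('wrist')['view']);print(-V[:3,:3].T@V[:3,3]-p,V[2,:3]); print(move(566-p[0],144-p[1],a))
E
```

```text
[244.35707685 575.16366992 315.01204961] -0.1087681904927956 1.05 [1.06339881e+00 4.01722056e-01 1.38589155e+00 1.22164352e-05
 1.35436519e+00 1.06529451e+00]
[  0.4875947   69.43983236 189.42713365] [ 9.08645577e-04 -2.45651247e-01 -9.69357849e-01]
[0.6449 0.8611]
```

carry_out --grip '[-1,-1,-1,-1,-1]' --pt "0 0.0537 0.0718" --pt "0 0.0537 0.0718" --pt "0 0.0537 0.0718" --pt "0 0.0537 0.0718" --pt "0 0.0537 0.0718" --turn '[0,0,0,0,0]'

```text
t: 1.55
eef_pos: [379.4, 394.3, 315.2]
tcp_rot: [2.303, 1.571, 0.738]
ft_force: [0.3, 1.1, -0.5]
opening: 1.0
```

carry_out --grip '[-1,-1,-1,-1,-1]' --pt "0 0.0537 0.0718" --pt "0 0.0537 0.0718" --pt "0 0.0537 0.0718" --pt "0 0.0537 0.0718" --pt "0 0.0537 0.0718" --turn '[0,0,0,0,0]'

```text
t: 2.05
eef_pos: [513.8, 214.7, 315.3]
tcp_rot: [2.732, 1.571, 1.166]
ft_force: [0.0, 1.4, 0.2]
opening: 0.998
```

carry_out --grip '[-1,-1,-1,-1,-1]' --pt "0 0.0537 0.0718" --pt "0 0.0537 0.0718" --pt "0.07 0 0" --pt "0.07 0 0" --pt "0.07 0 0" --turn '[0,0,0,0,0]'

```text
t: 2.55
eef_pos: [566.7, 144.0, 209.0]
tcp_rot: [2.01, 1.57, 0.443]
ft_force: [0.4, -0.1, -0.5]
opening: 1.001
```

```bash
python3 - <<'E'
from h import *
cams.read_camera('top')
p,a=head();i=cams.camera_info('wrist');W=cams.read_camera('wrist');print(p,a,env.state()['joints'])
cv2.imwrite('pics/w1.png',W); np.save('w1.npy',i['view'])
E
```

```text
[564.44506068 143.86110242 203.37933947] 0.2571448524193687 [1.36467489e-01 4.23005333e-01 1.64584173e+00 4.99435268e-05
 1.08022581e+00 1.32330207e-01]
```

View pics/w1.png

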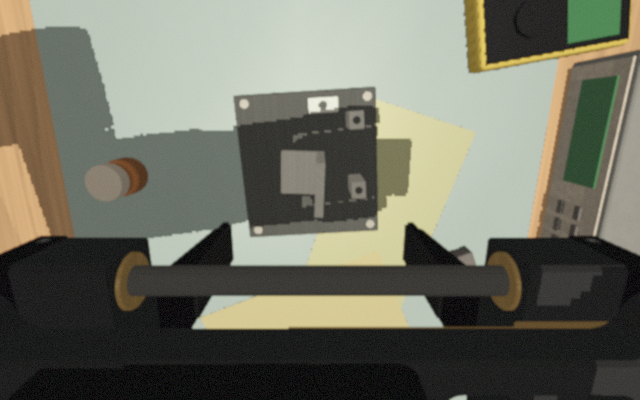

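```bash
python3 - <<'E'
from h import *
i=cams.camera_info('wrist');W=cv2.imread('pics/w1.png')
for q in((314,217),(325,216),(316,192)):print(q,np.round(ray(i,*q,107)))
for q in((281,150),(281,195)):print('foot',q,np.round(ray(i,*q,20)))
j=np.array([ray(i,*q,12)[:2] for q in((236,97),(375,87),(377,229),(249,236))]);print('jig',np.round(j),j.mean(0))
cv2.imwrite('pics/w1c.png',cv2.resize(W[80:245,225:385],None,fx=3.6,fy=3.6,interpolation=cv2.INTER_CUBIC))
E
```

```text
(314, 217) [562. 121. 107.]
(325, 216) [572. 122. 107.]
(316, 192) [563. 145. 107.]
foot (281, 150) [522. 173.  20.]
foot (281, 195) [521. 120.  20.]
jig [[472. 232.]
 [628. 243.]
 [638.  75.]
 [479.  65.]] [554.21464938 153.81153469]
```

View pics/w1c.png

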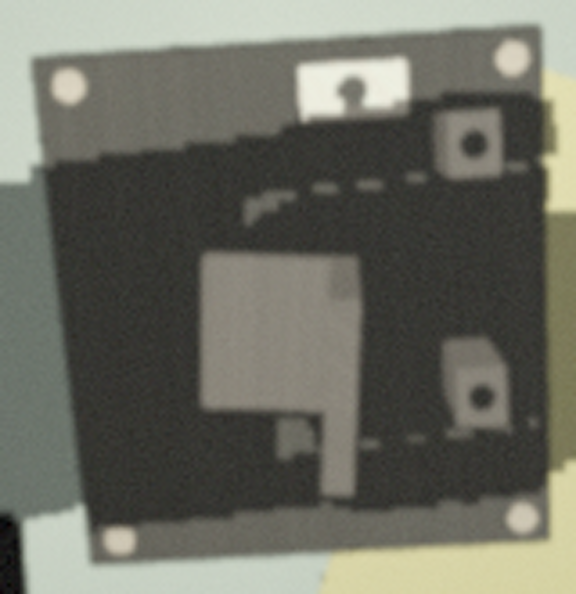

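carry_out --grip '[-1,-1]' --pt "0 0 0" --pt "0 0 0" --turn '[0,0]'

```text
t: 2.85
eef_pos: [567.6, 144.8, 212.2]
tcp_rot: [1.736, 1.568, 0.167]
ft_force: [0.2, 0.1, 0.2]
opening: 1.001
```

```bash
python3 - <<'E'
from h import *
p,a=head();print(p,a,np.round(env.state()['qvel'],3));print(move(567-p[0],145.5-p[1],a),(p[2]-87)/500)
E
```

```text
[567.5731557  144.81159803 212.22569656] 0.11533163225683754 [ 0.001 -0.008  0.003 -0.    -0.007  0.009]
[-0.0011 -0.0014] 0.2504513931205422
```

carry_out --grip '[-1,-1,-1,-1,-1]' --pt "0.07 0 -0.001" --pt "0.07 0 0" --pt "0.06 0 0" --pt "0.04 0 0" --pt "0.01 0 0" --turn '[0.004,0,0,0,0]'

```text
t: 3.35
eef_pos: [566.8, 145.2, 84.9]
tcp_rot: [-1.56, 1.57, 3.141]
ft_force: [-0.9, 0.2, 0.2]
opening: 1.001
```

carry_out --grip '[0,1,1,1,1]' --pt "0 0 0" --pt "0 0 0" --pt "0 0 0" --pt "0 0 0" --pt "0 0 0" --turn '[0,0,0,0,0]'

```text
t: 3.85
eef_pos: [567.0, 145.1, 85.8]
tcp_rot: [1.788, 1.57, 0.205]
ft_force: [0.2, 0.9, -0.6]
opening: 0.636
```

carry_out --grip '[1,1,1,1,1]' --pt "0 0 0" --pt "0 0 0" --pt "0 0 0" --pt "0 0 0" --pt "0 0 0" --turn '[0,0,0,0,0]'

```text
t: 4.35
eef_pos: [566.8, 145.1, 85.2]
tcp_rot: [-2.823, 1.571, 1.878]
ft_force: [-0.3, -0.1, -0.3]
opening: 0.213
```

carry_out --grip '[1,1,1,1,1]' --pt "0 0 0" --pt "0 0 0" --pt "0 0 0" --pt "0 0 0" --pt "-0.02 0 0" --turn '[0,0,0,0,0]'

```text
t: 4.85
eef_pos: [566.1, 144.9, 94.5]
tcp_rot: [-1.442, 1.568, -3.025]
ft_force: [-1.0, 1.3, -1.8]
opening: 0.075
```

carry_out --grip '[1,1,1,1,1]' --pt "-0.04 0 0" --pt "-0.06 0 0" --pt "-0.06 0 0" --pt "-0.06 0 0" --pt "-0.06 0 0" --turn '[0,0,0,0,0]'

```text
t: 5.35
eef_pos: [566.5, 145.0, 237.2]
tcp_rot: [1.92, 1.57, 0.337]
ft_force: [0.3, 0.3, -2.0]
opening: 0.073
```

carry_out --grip '[1,1,1,1,1]' --pt "-0.01 0 0" --pt "0 0 0" --pt "0 0 0" --pt "0 0 0" --pt "0 0 0" --turn '[-0.036,-0.036,-0.036,-0.036,-0.0338]'

```text
t: 5.85
eef_pos: [566.6, 145.0, 240.9]
tcp_rot: [1.337, 1.57, 0.318]
ft_force: [-0.7, -1.1, -2.1]
opening: 0.079
```

carry_out --grip '[1,1,1,1,1]' --pt "0 -0.003 -0.06" --pt "0 -0.003 -0.06" --pt "0 -0.003 -0.06" --pt "0 -0.003 -0.06" --pt "0 -0.003 -0.06" --turn '[0,0,0,0,0]'

```text
t: 6.35
eef_pos: [481.5, 270.2, 240.9]
tcp_rot: [1.504, 1.57, 0.48]
ft_force: [0.5, 0.0, -2.2]
opening: 0.073
```

carry_out --grip '[1,1,1,1,1]' --pt "0 -0.003 -0.06" --pt "0 -0.003 -0.06" --pt "0 -0.003 -0.06" --pt "0 -0.0 -0.03" --pt "0 -0.0 -0.017" --turn '[0,0,0,0,0]'

```text
t: 6.85
eef_pos: [419.0, 364.8, 240.7]
tcp_rot: [1.599, 1.57, 0.576]
ft_force: [0.4, -0.2, -1.3]
opening: 0.078
```

carry_out --grip '[1,1,1]' --pt "0 0 0" --pt "0 0 0" --pt "0 0 0" --turn '[0,0,0]'

```text
t: 7.15
eef_pos: [420.2, 363.2, 240.3]
tcp_rot: [-0.463, 1.571, -1.489]
ft_force: [-0.4, 0.0, -1.5]
opening: 0.075
```

```bash
python3 - <<'E'
from h import *
p,a=head();print(p,a,env.state()['opening'])
T=cams.read_camera('top');S=cams.read_camera('side');W=cams.read_camera('wrist')
for n,I in(('t2',T),('s2',S),('w2',W)):cv2.imwrite(f'pics/{n}.png',I)
it,isd=cams.camera_info('top'),cams.camera_info('side')
u,v=map(int,proj(isd,p-[0,0,40]));A=cv2.resize(S[max(v-90,0):v+60,u-60:u+80],(560,600),interpolation=cv2.INTER_CUBIC);print(u-60,v-90)
cv2.imwrite('pics/s2c.png',A)
E
```

```text
[420.16305215 363.19694573 240.26100015] 31.24189084055615 0.07459142275467412
230 18
```

View pics/s2c.png

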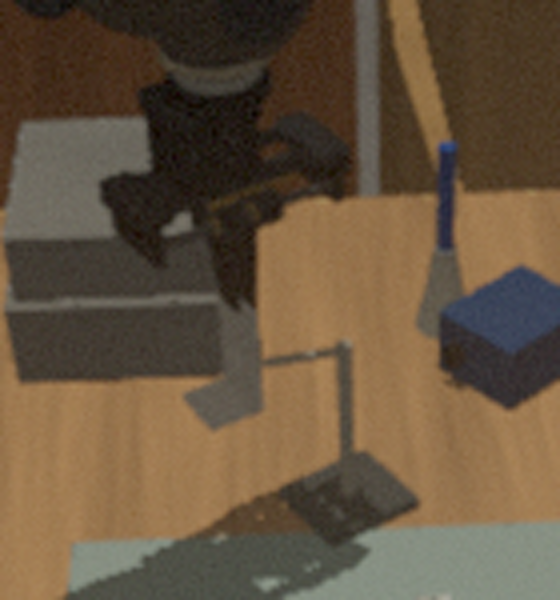

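View pics/w2.png

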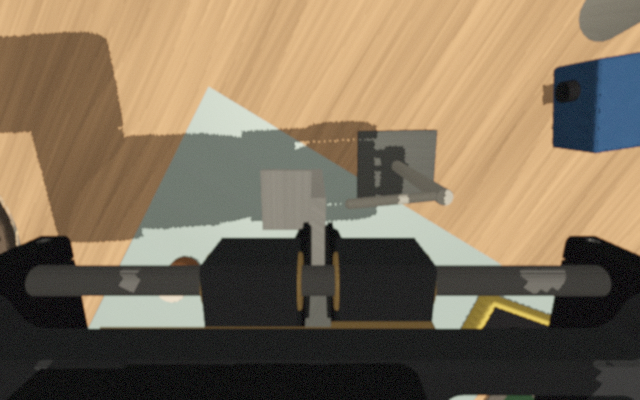

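The wrist view shows the peg from its root at (446,197) to its tip at (347,205), in front of the leg at (318,240).

```bash
python3 - <<'E'
from h import *
W=cv2.imread('pics/w2.png')
p,a=head();i=cams.camera_info('wrist');print(p,a)
isd=cams.camera_info('side')
for q,z in(((347,205),191),((446,197),177),((408,200),183)):print(q,z,ray(i,*q,z).round(1))
b=np.array([ray(i,*q,12)[:2] for q in((358,131),(436,130),(436,199))]);print('base',b.round(1).tolist())
c=cv2.resize(W[120:260,250:460],None,fx=3.8,fy=3.8,interpolation=cv2.INTER_CUBIC);cv2.imwrite('pics/w2c.png',c)
# peg angle in tool frame
P=ray(i,446,197,177);Tt=ray(i,347,205,191);d=P-Tt;print(np.degrees(np.arctan2(d[1],d[0])),np.hypot(*d[:2]))
E
```

```text
[420.02040626 363.42228958 240.23749248] 31.24832114209604
(347, 205) 191 [438.7 377.3 191. ]
(446, 197) 177 [505.9 421.3 177. ]
(408, 200) 183 [479.1 404.  183. ]
base [[439.3, 431.7], [522.2, 483.6], [575.5, 411.2]]
33.19135800092522 80.31419438864475
```

View pics/w2c.png

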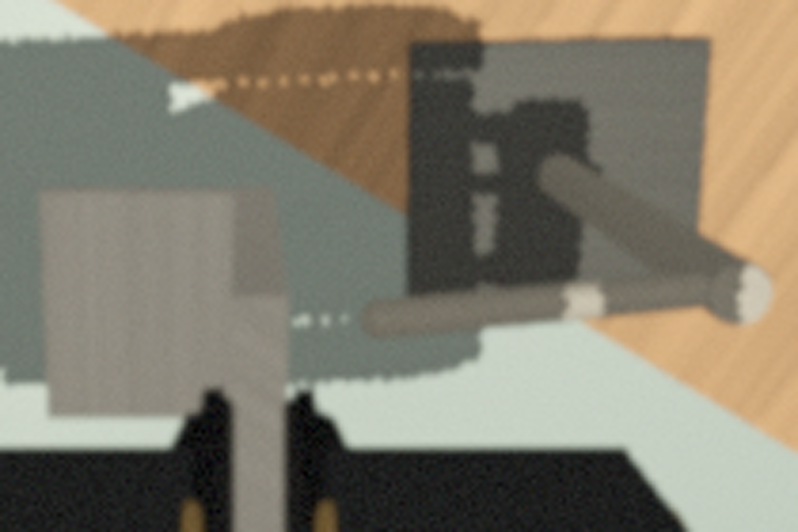

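```bash
python3 - <<'E'
from h import *
p,a=head();i=cams.camera_info('wrist');print(p,a)
A=ray(i,260.3,169.8,173.3);B=ray(i,262.6,229.2,173.3);m=(A+B)/2
ar=np.radians(a);ey=np.array([np.cos(ar),np.sin(ar)]);ez=np.array([np.sin(ar),-np.cos(ar)])
d=(m-p)[:2];print('foot mid in tool y,z',d@ey,d@ez,np.linalg.norm(A-B),'edge heading',np.degrees(np.arctan2(*(A-B)[1::-1]))-90)
t=np.array([438.3,377.0])-p[:2];print('tip in tool y,z',t@ey,t@ez)
E
```

```text
[420.02040626 363.42228958 240.23749248] 31.24832114209604
foot mid in tool y,z -44.6183809462032 -1.251015990955018 49.84012161342746 edge heading 31.00832338624933
tip in tool y,z 22.67113247768703 -2.1254457125121404
```

carry_out --grip '[1,1,1,1,1]' --pt "0.016 0 -0.002" --pt "0.018 0 0" --pt "0 0 0" --pt "0 0 0" --pt "0 0.02 0" --turn '[-0.005,0,0,0,0]'

```text
t: 7.8
eef_pos: [427.3, 370.1, 223.6]
tcp_rot: [2.624, 1.571, 1.615]
ft_force: [-0.4, 0.1, -1.5]
opening: 0.08
```

carry_out --grip '[1,1,1,1,1]' --pt "0 0.015 0" --pt "0 0.01 0" --pt "0.0028 0.01 0" --pt "0.0028 0.01 0" --pt "0 0 0" --turn '[0,0,0,0,0]'

```text
t: 8.3
eef_pos: [447.0, 382.3, 220.1]
tcp_rot: [-1.699, 1.571, -2.708]
ft_force: [-0.1, -0.4, -1.5]
opening: 0.076
```

```bash
python3 - <<'E'
from h import *
s=env.state();print(head(s),s['ft_force'])
S=cams.read_camera('side');W=cams.read_camera('wrist')
a=cv2.resize(W[120:260,250:460],None,fx=1.9,fy=1.9,interpolation=cv2.INTER_CUBIC);b=cv2.resize(S[85:155,275:365],None,fx=4.4,fy=3.8,interpolation=cv2.INTER_CUBIC)
cv2.imwrite('pics/m3.png',np.hstack([a,b]))if a.shape[0]==b.shape[0] else print(a.shape,b.shape)
E
```

```text
(array([446.954783  , 382.3397186 , 220.05704877]), np.float64(32.197677275272646)) [-0.14261182 -0.38977292 -1.46504381]
```

View pics/m3.png

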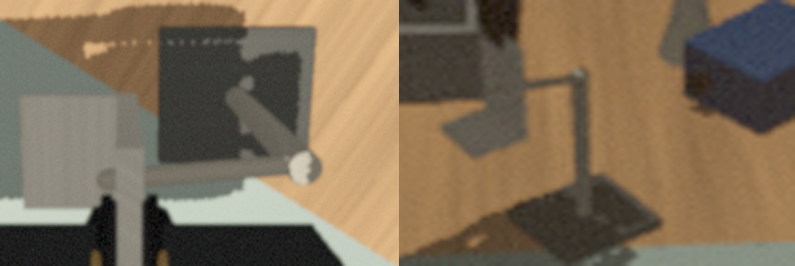

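The peg tip shows on the foot's side of the leg, with no contact force, so the peg is in the hole. I'll slide on and lower.

carry_out --grip '[1,1,1,1,1]' --pt "0.0035 0.013 0" --pt "0.0035 0.013 0" --pt "0.0035 0.013 0" --pt "0.0035 0.013 0" --pt "0 0 0" --turn '[0,0,0,0,0]'

```text
t: 8.9
eef_pos: [469.2, 396.3, 212.9]
tcp_rot: [-1.635, 1.57, -2.644]
ft_force: [-0.3, -0.4, -0.9]
opening: 0.074
```

carry_out --grip '[1,1,1,1,1]' --pt "0.004 0 0" --pt "0.004 0 0" --pt "0.004 0 0" --pt "0.002 0 0" --pt "0 0 0" --turn '[0,0,0,0,0]'

```text
t: 9.4
eef_pos: [468.8, 396.1, 207.1]
tcp_rot: [1.629, 1.569, 0.621]
ft_force: [-0.1, 0.0, 3.4]
opening: 0.076
```

carry_out --grip '[0.7,0.65,0.65,0.65,0.65]' --pt "0 0 0" --pt "0 0 0" --pt "0 0 0" --pt "-0.01 0 0" --pt "-0.02 0 0" --turn '[0,0,0,0,0]'

```text
t: 9.9
eef_pos: [468.4, 395.8, 221.4]
tcp_rot: [-1.577, 1.57, -2.586]
ft_force: [0.7, 0.4, 0.5]
opening: 0.178
```

carry_out --grip '[0.65,0.65,0.65,-1,-1]' --pt "-0.03 0 0" --pt "-0.04 0 0" --pt "-0.06 0 0" --pt "-0.06 0 0" --pt "-0.04 0 0" --turn '[0,0,0,0,0]'

```text
t: 10.4
eef_pos: [468.7, 396.1, 339.7]
tcp_rot: [1.628, 1.568, 0.62]
ft_force: [-0.1, 0.5, -0.5]
opening: 0.286
```

```bash
python3 - <<'E'
from h import *
s=env.state();print(head(s),s['ft_force'])
S=cams.read_camera('side');W=cams.read_camera('wrist')
a=cv2.resize(W[80:280,200:500],None,fx=1.33,fy=1.33,interpolation=cv2.INTER_CUBIC);b=cv2.resize(S[85:155,275:365],None,fx=4.4,fy=3.8,interpolation=cv2.INTER_CUBIC)
cv2.imwrite('pics/m4.png',np.hstack([a[:266],b]))
E
```

```text
(array([468.72492522, 396.13441394, 339.67486585]), np.float64(32.205623636965946)) [-0.14923754  0.46443567 -0.51828999]
```

View pics/m4.png

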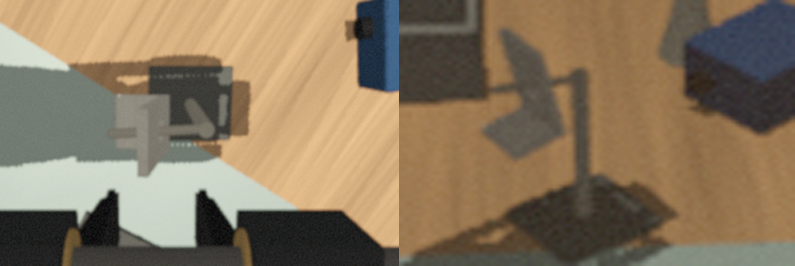

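The bracket hangs on the peg, with the peg visible on both sides of its leg. Next I'll travel to the board.

carry_out --grip '[-1,-1,-1,-1,-1]' --pt "0 0 0" --pt "0 0 0" --pt "0 0 0" --pt "0 0 0" --pt "0 0 0" --turn '[-0.0434,-0.0434,-0.0434,-0.0434,-0.0434]'

```text
t: 11.0
eef_pos: [468.4, 395.8, 335.8]
tcp_rot: [-2.256, 1.57, -2.577]
ft_force: [0.7, 0.7, -0.5]
opening: 0.793
```

carry_out --grip '[-1,-1,-1,-1,-1]' --pt "0 -0.0819 0.0251" --pt "0 -0.0819 0.0251" --pt "0 -0.0819 0.0251" --pt "0 -0.0819 0.0251" --pt "0 -0.0819 0.0251" --turn '[0,0,0,0,0]'

```text
t: 11.5
eef_pos: [461.6, 180.3, 335.9]
tcp_rot: [-2.634, 1.57, -2.961]
ft_force: [1.4, 0.4, -0.6]
opening: 0.997
```

carry_out --grip '[-1,-1,-1,-1,-1]' --pt "0 -0.0819 0.0251" --pt "0 -0.0819 0.0251" --pt "0 -0.0819 0.0251" --pt "0 -0.0819 0.0251" --pt "0 -0.0819 0.0251" --turn '[0,0,0,0,0]'

```text
t: 12.0
eef_pos: [455.2, -33.7, 336.1]
tcp_rot: [3.007, 1.57, 2.68]
ft_force: [0.3, 0.4, 0.4]
opening: 1.004
```

carry_out --grip '[-1,-1,-1,-1,-1]' --pt "0 -0.0819 0.0251" --pt "0 -0.0819 0.0251" --pt "0 -0.0819 0.0251" --pt "0 -0.0819 0.0251" --pt "0 -0.0819 0.0251" --turn '[0,0,0,0,0]'

```text
t: 12.5
eef_pos: [448.9, -247.8, 336.0]
tcp_rot: [2.578, 1.57, 2.251]
ft_force: [0.8, -0.1, 0.8]
opening: 0.996
```

carry_out --grip '[-1,-1,-1,-1,-1]' --pt "0.07 0 0" --pt "0.07 0 0" --pt "0.07 0 0" --pt "0.05 0 0" --pt "0 0 0" --turn '[0,0,0,0,0]'

```text
t: 13.0
eef_pos: [448.1, -245.2, 203.3]
tcp_rot: [2.825, 1.565, 2.498]
ft_force: [-1.2, 0.1, 0.0]
opening: 1.001
```

carry_out --grip '[-1,-1,-1]' --pt "0 0 0" --pt "0 0 0" --pt "0 0 0" --turn '[0,0,0]'

```text
t: 13.3
eef_pos: [450.0, -246.4, 207.7]
tcp_rot: [-0.261, 1.569, -0.588]
ft_force: [-0.0, -0.3, 0.0]
opening: 0.999
```

```bash
cat >> h.py <<'E'
def look(n,kind,z):
    "measure plates with camera n"
    i=cams.camera_info(n);I=cams.read_camera(n);cv2.imwrite(f'pics/last_{n}.png',I)
    h=cv2.cvtColor(I,cv2.COLOR_BGR2HSV)
    m=cv2.inRange(h,(8,100,60),(20,190,255)) if kind=='wood' else ((h[...,1]<60)&(h[...,2]>150)).astype(np.uint8)*255
    m=cv2.morphologyEx(m,cv2.MORPH_OPEN,np.ones((3,3),np.uint8))
    return [o for o in blobs(I,i,m,z,60) if 20<o[2]<150]
E
python3 - <<'E'
from h import *
s=env.state();print(head(s),s['t'],s['joints'].round(2) if hasattr(s['joints'],'round') else s['joints'])
print('wood w',look('wrist','wood',10));print('wood top',look('top','wood',10));print('panel w',look('wrist','p',8));print('panel top',look('top','p',8))
W=cv2.imread('pics/last_wrist.png');T=cv2.imread('pics/last_top.png')
cv2.imwrite('pics/m5.png',np.hstack([cv2.resize(W,(480,300)),cv2.resize(T[140:240,240:320],(320,400),interpolation=cv2.INTER_CUBIC)[50:350]]))
E
```

```text
(array([ 449.96238268, -246.41027177,  207.68717901]), np.float64(71.27040231896241)) 13.3 [-0.63  0.32  1.81  0.    1.01 -1.87]
wood w [(828.0, -158.4, 25, 9, 71.3, 458, 397), (754.0, -2.7, 120, 11, 71.3, 557, 324), (605.4, -383.5, 56, 39, -27.2, 256, 310), (586.1, -439.1, 63, 52, 71.3, 215, 316), (666.6, -58.0, 90, 41, -5.3, 506, 281), (508.4, -525.1, 89, 39, -31.9, 129, 281), (417.9, -223.5, 27, 15, 71.3, 328, 139), (448.7, -243.4, 86, 47, -18.5, 316, 171)]
wood top [(36.3, 123.2, 143, 65, -89.1, 288, 390), (103.6, -18.3, 70, 36, 75.5, 344, 359), (449.9, -243.6, 90, 51, -17.0, 429, 224)]
panel w [(594.0, -411.6, 46, 21, -21.9, 236, 308), (443.0, -202.1, 27, 7, 55.4, 350, 154)]
panel top [(463.8, 420.2, 31, 24, 35.9, 178, 213), (470.3, 486.2, 54, 11, -57.5, 153, 210), (493.5, -323.2, 33, 29, 67.5, 462, 206)]
```

View pics/m5.png

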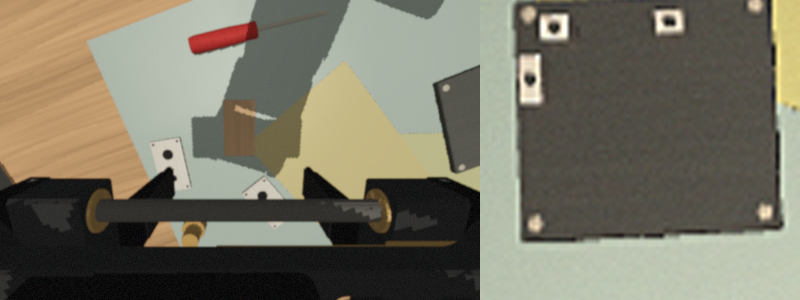

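carry_out --grip '[-1,-1,-1,-1,-1]' --pt "0.08 0.005 -0.0036" --pt "0.08 0 0" --pt "0.08 0 0" --pt "0.07 0 0" --pt "0.04 0 0" --turn '[0,0,0,0,0]'

```text
t: 14.0
eef_pos: [448.0, -242.8, 29.2]
tcp_rot: [2.804, 1.569, 2.477]
ft_force: [-0.1, -0.1, -0.5]
opening: 1.002
```

carry_out --grip '[-1,-1,-1,-1]' --pt "0.02 0 0" --pt "0 0 0" --pt "0 0 0" --pt "0 0 0" --turn '[0,0,0,0]'

```text
t: 14.4
eef_pos: [449.2, -243.6, 22.6]
tcp_rot: [-0.253, 1.569, -0.58]
ft_force: [0.3, 0.1, 0.4]
opening: 1.0
```

carry_out --grip '[-1,-1,1,1,1]' --pt "0.013 0 0" --pt "0 0 0" --pt "0 0 0" --pt "0 0 0" --pt "0 0 0" --turn '[0,0,0,0,0]'

```text
t: 14.9
eef_pos: [448.7, -243.2, 15.0]
tcp_rot: [0.316, 1.571, -0.011]
ft_force: [-1.6, 0.0, -0.3]
opening: 0.805
```

carry_out --grip '[1,1,1,1,1]' --pt "0 0 0" --pt "0 0 0" --pt "0 0 0" --pt "0 0 0" --pt "0 0 0" --turn '[0,0,0,0,0]'

```text
t: 15.4
eef_pos: [448.6, -243.2, 14.9]
tcp_rot: [1.361, 1.571, 1.034]
ft_force: [0.3, -0.6, -0.0]
opening: 0.384
```

carry_out --grip '[1,1,1,1,1]' --pt "-0.01 0 0" --pt "-0.03 0 0" --pt "-0.06 0 0" --pt "-0.06 0 0" --pt "-0.04 0 0" --turn '[0,0,0,0,0]'

```text
t: 15.9
eef_pos: [448.9, -243.4, 117.1]
tcp_rot: [-0.247, 1.569, -0.574]
ft_force: [-0.2, 0.3, -0.6]
opening: 0.011
```

```bash
python3 - <<'E'
from h import *
p,a=head();print(p,a,env.state()['opening'],(a-3.7)/180)
c,s=np.cos(np.radians(3.7)),np.sin(np.radians(3.7))
R=np.array([[c,-s],[s,c]]);print('spot',np.array([554,152])+R@[20,15],'free',np.array([554,152])+R@[15,10])
t=np.array([554,152])+R@[15,10];print(move(*(t-p[:2]),3.7))
E
```

```text
[ 448.88887907 -243.37330098  117.08785666] 71.2644240494752 0.011300023619552601 0.3753579113859733
spot [572.99032774 168.25938044] free [568.32341119 162.94714081]
[ 0.2908 -0.7955]
```

Missed: the fingers shut on nothing. I'll look for the board again.

```bash
python3 - <<'E'
from h import *
print(head());print('w',[o for o in look('wrist','wood',10) if o[2]<100]);print('side',look('side','wood',10));print('top',look('top','wood',10))
W=cv2.imread('pics/last_wrist.png');T=cv2.imread('pics/last_side.png')
cv2.imwrite('pics/m6.png',np.hstack([cv2.resize(W,(480,300)),cv2.resize(T[230:380,240:400],(320,300),interpolation=cv2.INTER_CUBIC)]))
E
```

```text
(array([ 448.88887907, -243.37330098,  117.08785666]), np.float64(71.2644240494752))
w [(549.3, -283.5, 36, 4, -18.9, 310, 292), (541.7, -267.1, 61, 4, -18.3, 324, 281), (518.4, -272.8, 25, 4, -19.1, 311, 263), (448.5, -243.5, 87, 48, -17.9, 316, 186)]
side [(586.8, -370.7, 51, 35, 83.9, 364, 347)]
top [(28.9, -326.4, 70, 36, -89.1, 466, 393), (221.6, -183.9, 95, 60, -89.1, 411, 307), (425.4, -235.9, 50, 38, 71.2, 429, 232), (472.0, -264.8, 34, 25, -18.8, 440, 214), (992.2, 914.3, 35, 35, 5.1, 5, 17)]
```

View pics/m6.png

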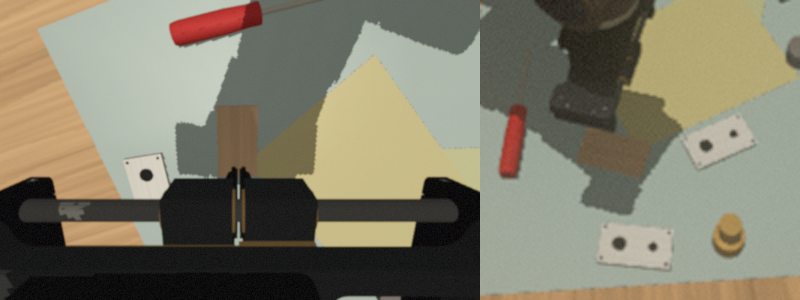

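```bash
python3 - <<'E'
from h import *
p,a=head();i=cams.camera_info('wrist')
for d in(0,-14,5):print(d,proj(i,p+[0,0,d]))
print(proj(cams.camera_info('side'),p+[0,0,-14]),proj(cams.camera_info('side'),[448.5,-243.5,10]))
s=env.state();from scipy.spatial.transform import Rotation as T
print(T.from_euler('xyz',s['tcp_rot']).as_matrix().round(3))
W=cv2.imread('pics/last_wrist.png');S=cv2.imread('pics/last_side.png')
cv2.imwrite('pics/m7.png',np.hstack([cv2.resize(W[130:300,250:390],(420,510),interpolation=cv2.INTER_CUBIC),cv2.resize(S[250:335,270:330],(360,510),interpolation=cv2.INTER_CUBIC)]))
E
```

```text
0 [316.29870517 229.16020582]
-14 [316.36795435 221.78276562]
5 [316.27164889 232.04263801]
[305.62420235 286.02338926] [306.98747734 303.47691193]
[[ 0.002  0.321  0.947]
 [-0.001  0.947 -0.321]
 [-1.    -0.001  0.003]]
```

View pics/m7.png

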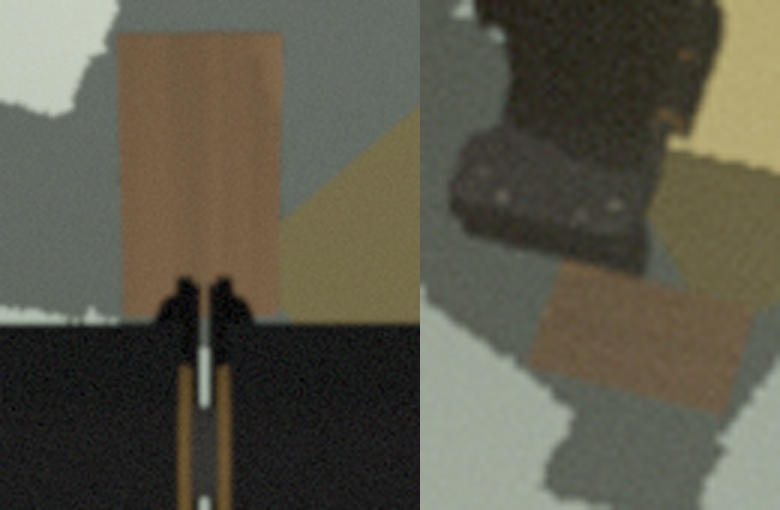

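The board hasn't moved and its xy agrees between cameras, so I doubt the fingertip height. I'll touch the board gently with the shut fingers to check it.

carry_out --grip '[1,1,1,1,1]' --pt "0.06 0 0" --pt "0.06 0 0" --pt "0.04 0 0" --pt "0 0 0" --pt "0 0 0" --turn '[0,0,0,0,0]'

```text
t: 16.55
eef_pos: [448.3, -243.0, 34.5]
tcp_rot: [2.792, 1.569, 2.465]
ft_force: [0.6, -0.3, -0.7]
opening: 0.004
```

carry_out --grip '[1,1,1,1,1]' --pt "0 0 0" --pt "0.004 0 0" --pt "0.004 0 0" --pt "0.004 0 0" --pt "0 0 0" --turn '[0,0,0,0,0]'

```text
t: 17.05
eef_pos: [448.6, -243.2, 28.9]
tcp_rot: [1.582, 1.571, 1.254]
ft_force: [0.9, -1.2, -0.4]
opening: 0.006
```

carry_out --grip '[1,1,1]' --pt "0.003 0 0" --pt "0.003 0 0" --pt "0 0 0" --turn '[0,0,0]'

```text
t: 17.35
eef_pos: [448.6, -243.2, 25.7]
tcp_rot: [2.572, 1.57, 2.245]
ft_force: [0.3, 0.3, -0.3]
opening: 0.007
```

carry_out --grip '[1,1,1]' --pt "0.003 0 0" --pt "0.003 0 0" --pt "0 0 0" --turn '[0,0,0]'

```text
t: 17.65
eef_pos: [448.6, -243.2, 22.7]
tcp_rot: [2.574, 1.57, 2.247]
ft_force: [0.6, -0.4, -0.9]
opening: 0.006
```

carry_out --grip '[1,1,1]' --pt "0.003 0 0" --pt "0.003 0 0" --pt "0 0 0" --turn '[0,0,0]'

```text
t: 17.95
eef_pos: [448.5, -243.1, 19.7]
tcp_rot: [2.587, 1.57, 2.26]
ft_force: [-0.6, 0.0, -0.7]
opening: 0.002
```

carry_out --grip '[1,1,1]' --pt "0.003 0 0" --pt "0.003 0 0" --pt "0 0 0" --turn '[0,0,0]'

```text
t: 18.25
eef_pos: [448.6, -243.2, 16.7]
tcp_rot: [2.508, 1.571, 2.181]
ft_force: [0.4, -0.4, 0.4]
opening: 0.003
```

carry_out --grip '[1,1,1]' --pt "0.003 0 0" --pt "0.003 0 0" --pt "0 0 0" --turn '[0,0,0]'

```text
t: 18.55
eef_pos: [448.6, -243.1, 13.7]
tcp_rot: [2.576, 1.57, 2.249]
ft_force: [0.1, 0.7, -0.2]
opening: 0.006
```

carry_out --grip '[1,1,1]' --pt "0.003 0 0" --pt "0.003 0 0" --pt "0 0 0" --turn '[0,0,0]'

```text
t: 18.85
eef_pos: [448.5, -243.2, 10.7]
tcp_rot: [2.542, 1.57, 2.215]
ft_force: [-0.2, 0.2, -0.3]
opening: 0.007
```

carry_out --grip '[1,1,1]' --pt "0.003 0 0" --pt "0.003 0 0" --pt "0 0 0" --turn '[0,0,0]'

```text
t: 19.15
eef_pos: [448.6, -243.2, 7.7]
tcp_rot: [2.556, 1.571, 2.229]
ft_force: [0.6, -0.2, 0.7]
opening: 0.005
```

```bash
python3 - <<'E'
from h import *
s=env.state();print(head(s),s['ft_force'],s['joints'])
I=cams.read_camera('wrist');S=cams.read_camera('side');T=cams.read_camera('top')
cv2.imwrite('pics/m8.png',np.hstack([cv2.resize(I[100:280,240:400],(400,450),interpolation=cv2.INTER_CUBIC),cv2.resize(S[260:350,260:340],(400,450),interpolation=cv2.INTER_CUBIC)]))
E
```

```text
(array([ 448.5640128 , -243.17227216,    7.70808647]), np.float64(71.26243033553861)) [ 0.62490882 -0.22543299  0.66127323] [-6.26331871e-01  6.13575535e-01  2.00444167e+00  1.63140226e-04
  5.23852674e-01 -1.87023721e+00]
```

View pics/m8.png

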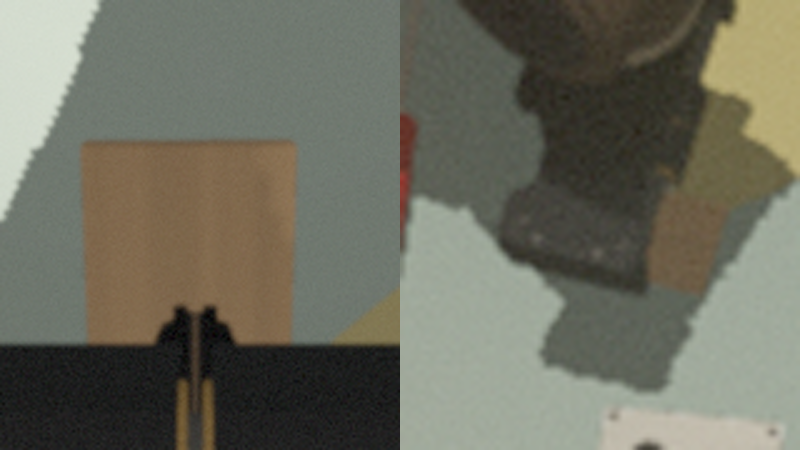

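The fingers are still above the board with no contact. I'll work out the true board height relative to the camera from its known 50 mm width.

```bash
python3 - <<'E'
from h import *
i=cams.camera_info('wrist')
I=cams.read_camera('wrist');cv2.imwrite('pics/last_wrist.png',I)
h=cv2.cvtColor(I,cv2.COLOR_BGR2HSV);m=cv2.inRange(h,(8,70,60),(20,200,255))
for v in(160,175,190,205,220):
    r=np.where(m[v,230:410])[0]+230
    if len(r): 
        A,B=ray(i,r[0]-.5,v,0),ray(i,r[-1]+.5,v,0);c=-np.array(i['view'])[:3,:3].T@np.array(i['view'])[:3,3]
        w=np.linalg.norm(A-B);print(v,r[0],r[-1],'w at z0',w.round(1),'z for 50:',(c[2]*(1-50/w)).round(1))
print('tcp',head(),'tip px pred',proj(i,head()[0]-[0,0,14]))
E
```

```text
160 273 358 w at z0 52.1 z for 50: 8.0
175 273 357 w at z0 52.1 z for 50: 8.0
190 274 357 w at z0 52.1 z for 50: 7.9
205 274 356 w at z0 52.1 z for 50: 7.9
220 275 356 w at z0 52.1 z for 50: 7.8
tcp (array([ 448.65691675, -243.22478498,    7.93043027]), np.float64(71.26224645900572)) tip px pred [316.35790079 221.84077544]
```

carry_out --grip '[1,1,1]' --pt "0.002 0 0" --pt "0.002 0 0" --pt "0 0 0" --turn '[0,0,0]'

```text
t: 19.65
eef_pos: [448.6, -243.2, 5.8]
tcp_rot: [2.345, 1.571, 2.018]
ft_force: [-0.0, -0.1, -0.4]
opening: 0.002
```

carry_out --grip '[1,1,1]' --pt "0.002 0 0" --pt "0.002 0 0" --pt "0 0 0" --turn '[0,0,0]'

```text
t: 19.95
eef_pos: [448.6, -243.2, 3.8]
tcp_rot: [2.318, 1.571, 1.991]
ft_force: [0.7, -0.6, -0.4]
opening: 0.009
```

carry_out --grip '[1,1,1]' --pt "0.002 0 0" --pt "0.002 0 0" --pt "0 0 0" --turn '[0,0,0]'

```text
t: 20.25
eef_pos: [448.6, -243.2, 1.8]
tcp_rot: [2.381, 1.571, 2.054]
ft_force: [-0.4, 0.1, -0.2]
opening: 0.001
```

carry_out --grip '[1,1,1]' --pt "0.002 0 0" --pt "0.002 0 0" --pt "0 0 0" --turn '[0,0,0]'

```text
t: 20.55
eef_pos: [448.6, -243.2, -0.2]
tcp_rot: [2.301, 1.571, 1.974]
ft_force: [0.0, -0.4, -0.1]
opening: 0.006
```

carry_out --grip '[1,1,1]' --pt "0.002 0 0" --pt "0.002 0 0" --pt "0 0 0" --turn '[0,0,0]'

```text
t: 20.85
eef_pos: [448.6, -243.2, -2.2]
tcp_rot: [2.318, 1.571, 1.991]
ft_force: [-0.7, 0.1, -0.2]
opening: 0.003
```

```bash
cat > bw.py <<'E'
from h import *
i=cams.camera_info('wrist');I=cams.read_camera('wrist');cv2.imwrite('pics/last_wrist.png',I)
c=-np.array(i['view'])[:3,:3].T@np.array(i['view'])[:3,3]
h=cv2.cvtColor(I,cv2.COLOR_BGR2HSV);m=cv2.inRange(h,(8,70,60),(20,200,255))
print('cam',c.round(1),'tcp',head()[0].round(1))
for v in(150,160,175,190,205):
    r=np.where(m[v,230:410])[0]+230
    if len(r)>20:
        A,B=ray(i,r[0]-.5,v,0),ray(i,r[-1]+.5,v,0);w=np.linalg.norm(A-B);print(v,r[0],r[-1],'z for 50:',(c[2]*(1-50/w)).round(1))
col=m[:215,312:320].mean(1);print('far edge row',np.where(col>128)[0][:1])
E
python3 bw.py; python3 - <<'E'
from h import *
# side view: dark gripper / board visible?
S=cams.read_camera('side');cv2.imwrite('pics/last_side.png',S)
isd=cams.camera_info('side');p,a=head()
print('tip proj side',proj(isd,p-[0,0,14]),'board ctr',proj(isd,[448.7,-243.4,10]))
e=np.array([np.cos(np.radians(a)),np.sin(np.radians(a)),0])
print('body end proj if z=tcp+64:',proj(isd,p+[0,0,64]-90*e),' if 26 higher',proj(isd,p+[0,0,90]-90*e))
g=cv2.cvtColor(S,cv2.COLOR_BGR2GRAY);print(g[290:330:2,296])
print(g[290:330:2,284])
E
```

```text
cam [ 383.6 -220.6  187.2] tcp [ 448.6 -243.2   -2.2]
160 271 359 z for 50: 4.3
175 271 359 z for 50: 6.4
190 271 359 z for 50: 8.4
205 272 358 z for 50: 6.5
far edge row [159]
tip proj side [307.44333901 307.94232154] board ctr [307.06113456 303.43863865]
body end proj if z=tcp+64: [295.30215145 325.65937582]  if 26 higher [294.60991764 320.93954222]
[47 43 53 50 52 56 64 68 69 70 74 73 64 56 84 97 97 96 94 95]
[ 95  90  92  90  87  69  64  75  82  67  68  55  86 166 163 164 164 163
 166 165]
```

```bash
python3 - <<'E'
from h import *
i=cams.camera_info('wrist');p,a=head();r=np.radians(a);ez=np.array([np.sin(r),-np.cos(r),0])
for d in(-14,-5,0,5,10,15,20):print(d,proj(i,p-10*ez+[0,0,d])[1].round(1))
I=cv2.imread('pics/last_wrist.png');g=cv2.cvtColor(I,cv2.COLOR_BGR2GRAY)
for c in(310,313,324):print(c,g[205:240:2,c])
E
```

```text
-14 207.2
-5 211.2
0 213.6
5 216.1
10 218.7
15 221.5
20 224.4
310 [110 106 104 109 108 108 107 109  93  51  37  25  18   9  18  22  22  25]
313 [108 109 109 106 109 108 111 107  92  38  19  20  22  10  21  14  20  18]
324 [111 115 113 112 114 113 115 114  99  37  21  17  21  12  21  19  20  27]
```

carry_out --grip '[1,1,1]' --pt "0.002 0 0" --pt "0.002 0 0" --pt "0 0 0" --turn '[0,0,0]'

```text
t: 21.25
eef_pos: [448.6, -243.2, -4.2]
tcp_rot: [2.461, 1.571, 2.134]
ft_force: [0.6, -0.1, 0.3]
opening: 0.005
```

carry_out --grip '[1,1,1]' --pt "0.002 0 0" --pt "0.002 0 0" --pt "0 0 0" --turn '[0,0,0]'

```text
t: 21.55
eef_pos: [448.6, -243.2, -6.2]
tcp_rot: [2.522, 1.571, 2.195]
ft_force: [1.0, 0.2, 0.9]
opening: 0.004
```

The wrist picture puts the real tips about 15–20 mm higher than the reported pose does. I'll keep lowering gently until contact.

carry_out --grip '[1,1,1]' --pt "0.002 0 0" --pt "0.002 0 0" --pt "0 0 0" --turn '[0,0,0]'

```text
t: 21.85
eef_pos: [448.6, -243.2, -8.2]
tcp_rot: [2.5, 1.571, 2.173]
ft_force: [-0.8, -0.7, -0.1]
opening: 0.004
```

carry_out --grip '[1,1,1]' --pt "0.002 0 0" --pt "0.002 0 0" --pt "0 0 0" --turn '[0,0,0]'

```text
t: 22.15
eef_pos: [448.7, -243.2, -9.2]
tcp_rot: [-0.193, 1.57, -0.52]
ft_force: [-3.6, 1.9, 16.9]
opening: 0.005
```

carry_out --grip '[1,1,1]' --pt "0.002 0 0" --pt "0.002 0 0" --pt "0 0 0" --turn '[0,0,0]'

```text
t: 22.45
eef_pos: [448.8, -243.3, -9.3]
tcp_rot: [-0.293, 1.569, -0.62]
ft_force: [-8.7, 5.7, 45.8]
opening: 0.003
```

Contact came at a reported TCP z of -9 on the 10 mm board, so the tips are really at reported z + 19, 33 mm short of the spec. That also explains the high grip on the bracket. I'll back off, open, and regrasp with this correction.

carry_out --grip '[1,-1,-1,-1,-1]' --pt "-0.02 0 0" --pt "-0.02 0 0" --pt "0 0 0" --pt "0 0 0" --pt "0 0 0" --turn '[0,0,0,0,0]'

```text
t: 22.95
eef_pos: [448.5, -243.1, 7.4]
tcp_rot: [2.718, 1.57, 2.391]
ft_force: [-0.5, 0.1, -0.6]
opening: 0.282
```

carry_out --grip '[-1,-1,-1,-1,-1]' --pt "0 0 0" --pt "0 0 0" --pt "0 0 0" --pt "0 0 0" --pt "0 0 0" --turn '[0,0,0,0,0]'

```text
t: 23.45
eef_pos: [448.6, -243.2, 7.8]
tcp_rot: [2.248, 1.571, 1.921]
ft_force: [0.1, 0.7, -0.3]
opening: 0.705
```

carry_out --grip '[-1,-1,-1,-1,-1]' --pt "0 0 0" --pt "0 0 0" --pt "0.02 0 0" --pt "0.015 0 0" --pt "0 0 0" --turn '[0,0,0,0,0]'

```text
t: 23.95
eef_pos: [448.1, -242.8, -10.9]
tcp_rot: [2.799, 1.569, 2.472]
ft_force: [-0.5, -0.1, -0.5]
opening: 0.994
```

```bash
python3 - <<'E'
from h import *
s=env.state();print(head(s),s['ft_force'],s['opening'])
print('w',[o for o in look('wrist','wood',10) if 60<o[2]<100])
E
```

```text
(array([ 448.08606408, -242.83569243,  -10.91178148]), np.float64(71.26103556786805)) [-0.4699704  -0.11514126 -0.4997027 ] 0.9940653238754023
w []
```

carry_out --grip '[-1,-1,-1,-1,1]' --pt "0.005 0 0" --pt "0.005 0 0" --pt "0.005 0 0" --pt "0 0 0" --pt "0 0 0" --turn '[0,0,0,0,0]'

```text
t: 24.5
eef_pos: [448.6, -243.2, -17.1]
tcp_rot: [1.721, 1.571, 1.394]
ft_force: [0.5, 0.4, 0.0]
opening: 0.957
```

carry_out --grip '[1,1,1,1,1]' --pt "0 0 0" --pt "0 0 0" --pt "0 0 0" --pt "0 0 0" --pt "0 0 0" --turn '[0,0,0,0,0]'

```text
t: 25.0
eef_pos: [448.7, -243.2, -17.1]
tcp_rot: [0.775, 1.571, 0.448]
ft_force: [-0.3, -1.4, 0.5]
opening: 0.55
```

carry_out --grip '[1,1,1]' --pt "0 0 0" --pt "0 0 0" --pt "0 0 0" --turn '[0,0,0]'

```text
t: 25.3
eef_pos: [448.6, -243.2, -17.1]
tcp_rot: [1.277, 1.571, 0.95]
ft_force: [-0.0, 0.9, 0.1]
opening: 0.519
```

Gripped: opening 0.519, about 49 mm. I'll lift, turn square to the jig, and carry it over.

carry_out --grip '[1,1,1,1,1]' --pt "-0.01 0 0" --pt "-0.04 0 0" --pt "-0.07 0 0" --pt "-0.07 0 0" --pt "-0.07 0 0" --turn '[0,0,0,0,0]'

```text
t: 25.8
eef_pos: [448.4, -243.0, 114.5]
tcp_rot: [2.624, 1.57, 2.297]
ft_force: [0.5, 1.0, -0.9]
opening: 0.524
```

carry_out --grip '[1,1,1,1,1]' --pt "0 0 0" --pt "0 0 0" --pt "0 0 0" --pt "0 0 0" --pt "0 0 0" --turn '[0.0417,0.0417,0.0417,0.0417,0.0417]'

```text
t: 26.3
eef_pos: [448.5, -243.1, 113.2]
tcp_rot: [1.74, 1.571, 0.753]
ft_force: [-0.2, 0.0, -0.4]
opening: 0.523
```

carry_out --grip '[1,1,1,1,1]' --pt "0 0 0" --pt "0 0 0" --pt "0 0 0" --pt "0 0 0" --pt "0 0 0" --turn '[0.0417,0.0417,0.0417,0.0417,0]'

```text
t: 26.8
eef_pos: [448.5, -243.1, 113.1]
tcp_rot: [2.8, 1.571, 1.292]
ft_force: [0.3, 0.1, 0.7]
opening: 0.523
```

carry_out --grip '[1,1,1,1,1]' --pt "0 0.0291 -0.0795" --pt "0 0.0291 -0.0795" --pt "0 0.0291 -0.0795" --pt "0 0.0291 -0.0795" --pt "0 0.0291 -0.0795" --turn '[0,0,0,0,0]'

```text
t: 27.3
eef_pos: [508.6, -38.5, 113.2]
tcp_rot: [1.634, 1.571, 0.132]
ft_force: [0.3, -0.5, -0.7]
opening: 0.519
```

carry_out --grip '[1,1,1,1,1]' --pt "0 0.0291 -0.0795" --pt "0 0.0291 -0.0795" --pt "0 0.0291 -0.0795" --pt "0 0.0291 -0.0795" --pt "0 0.0291 -0.0795" --turn '[0,0,0,0,0]'

```text
t: 27.8
eef_pos: [568.3, 164.7, 113.2]
tcp_rot: [2.056, 1.571, 0.554]
ft_force: [0.1, -1.1, 0.7]
opening: 0.519
```

carry_out --grip '[1,1,1,1]' --pt "0 0 0" --pt "0 0 0" --pt "0 0 0" --pt "0 0 0" --turn '[0,0,0,0]'

```text
t: 28.2
eef_pos: [568.0, 161.8, 113.1]
tcp_rot: [-1.473, 1.571, -2.979]
ft_force: [-0.3, 0.1, -0.5]
opening: 0.522
```

```bash
python3 - <<'E'
from h import *
s=env.state();p,a=head(s);print(p,a,s['opening'],s['ft_force'])
i=cams.camera_info('wrist');I=cams.read_camera('wrist');cv2.imwrite('pics/jig_w.png',I)
h=cv2.cvtColor(I,cv2.COLOR_BGR2HSV)
# small bright screws on bed (z~12) and wood board edge
m=((h[...,1]<70)&(h[...,2]>90)).astype(np.uint8)*255
cs,_=cv2.findContours(m,cv2.RETR_EXTERNAL,cv2.CHAIN_APPROX_NONE)
for c in cs:
    A=cv2.contourArea(c);x,y,w,hh=cv2.boundingRect(c)
    if 15<A<3000 and 150<x<480 and y<250: print('blob',A,x,y,w,hh)
w=cv2.inRange(h,(8,70,40),(20,200,255));
cs,_=cv2.findContours(w,cv2.RETR_EXTERNAL,cv2.CHAIN_APPROX_NONE)
for c in cs:
    if cv2.contourArea(c)>300:print('wood',cv2.boundingRect(c),cv2.minAreaRect(c)[2])
E
```

```text
[567.96477791 161.76819739 113.06754049] 3.691336605286904 0.5224545358253322 [-0.34541555  0.12112893 -0.51631933]
blob 664.5 348 134 31 29
blob 17.0 376 132 8 4
blob 886.0 302 116 43 25
wood (348, 320, 178, 10) 90.0
wood (275, 295, 87, 26) 90.0
wood (407, 251, 22, 61) 86.633544921875
wood (208, 251, 22, 61) 3.2704875469207764
wood (35, 175, 58, 51) 61.782649993896484
wood (267, 161, 102, 105) 90.0
wood (582, 82, 58, 156) 15.68999195098877
```

```bash
python3 - <<'E'
from h import *
i=cams.camera_info('wrist');I=cv2.imread('pics/jig_w.png');g=cv2.cvtColor(I,cv2.COLOR_BGR2GRAY)
print('long col scan row150',list(zip(range(340,384,2),g[148:154,340:384:2].mean(0).astype(int))))
print('short row scan col 312-322',list(zip(range(110,165,2),g[110:165:2,312:330].mean(1).astype(int))))
for z in(12,58):print('long',z,ray(i,347.5,150,z).round(1))
for v in(140.5,141.5):print('short z58',ray(i,325,v,58).round(1))
c,s=np.cos(np.radians(3.7)),np.sin(np.radians(3.7));R=np.array([[c,-s],[s,c]])
for q in([45,51,12],[45,51,58],[20,60,58],[5,60,58],[35,60,58]):
    w=np.r_[np.array([554,152])+R@q[:2],q[2]];print(q,w.round(1),'px',proj(i,w).round(1))
print('board far edge',ray(i,318,160.5,140).round(1), 'left/right',ray(i,266.5,200,140).round(1),ray(i,368.5,200,140).round(1))
E
```

```text
long col scan row150 [(340, np.int64(59)), (342, np.int64(58)), (344, np.int64(59)), (346, np.int64(58)), (348, np.int64(55)), (350, np.int64(79)), (352, np.int64(111)), (354, np.int64(112)), (356, np.int64(120)), (358, np.int64(140)), (360, np.int64(139)), (362, np.int64(101)), (364, np.int64(63)), (366, np.int64(57)), (368, np.int64(60)), (370, np.int64(73)), (372, np.int64(125)), (374, np.int64(142)), (376, np.int64(116)), (378, np.int64(65)), (380, np.int64(59)), (382, np.int64(60))]
short row scan col 312-322 [(110, np.int64(104)), (112, np.int64(75)), (114, np.int64(60)), (116, np.int64(111)), (118, np.int64(143)), (120, np.int64(143)), (122, np.int64(127)), (124, np.int64(104)), (126, np.int64(96)), (128, np.int64(96)), (130, np.int64(106)), (132, np.int64(129)), (134, np.int64(141)), (136, np.int64(130)), (138, np.int64(90)), (140, np.int64(73)), (142, np.int64(58)), (144, np.int64(58)), (146, np.int64(57)), (148, np.int64(57)), (150, np.int64(57)), (152, np.int64(58)), (154, np.int64(58)), (156, np.int64(57)), (158, np.int64(57)), (160, np.int64(62)), (162, np.int64(87)), (164, np.int64(112))]
long 12 [592.7 202.1  12. ]
long 58 [588.2 206.7  58. ]
short z58 [570.9 212.6  58. ]
short z58 [571.  211.8  58. ]
[45, 51, 12] [595.6 205.8  12. ] px [351.1 146. ]
[45, 51, 58] [595.6 205.8  58. ] px [357.3 151.8]
[20, 60, 58] [570.1 213.2  58. ] px [323.9 139.6]
[5, 60, 58] [555.1 212.2  58. ] px [303.6 139.6]
[35, 60, 58] [585.1 214.1  58. ] px [344.2 139.6]
board far edge [565.8 208.7 140. ] left/right [540.7 186.6 140. ] [593.1 190.  140. ]
```

The jig estimate (554,152, 3.7°) matches the fence edges in the picture to within a pixel. I'll lower the board, then press it gently to the fences.

carry_out --grip '[1,1,1,1,1]' --pt "0.07 0 0" --pt "0.07 0 0" --pt "0.05 0 0" --pt "0.03 0 0" --pt "0.01 0 0" --turn '[0,0,0,0,0]'

```text
t: 28.75
eef_pos: [567.7, 162.2, -3.2]
tcp_rot: [-1.518, 1.569, -3.025]
ft_force: [0.9, -0.2, -0.2]
opening: 0.519
```

carry_out --grip '[1,1,1,1,1]' --pt "0.004 0 0" --pt "0 0 0" --pt "0 0 0" --pt "0 0.006 0" --pt "0 0 0" --turn '[0,0,0,0,0]'

```text
t: 29.25
eef_pos: [571.7, 163.1, -3.5]
tcp_rot: [1.749, 1.57, 0.243]
ft_force: [0.1, 0.1, -0.8]
opening: 0.524
```

carry_out --grip '[1,1,1,1,1]' --pt "0 0.003 0" --pt "0 0 0" --pt "0 0 0" --pt "0 0 -0.006" --pt "0 0 0" --turn '[0,0,0,0,0]'

```text
t: 29.75
eef_pos: [571.6, 166.1, -4.3]
tcp_rot: [-1.467, 1.569, -2.972]
ft_force: [-4.8, -1.3, 1.4]
opening: 0.519
```

carry_out --grip '[1,1,1]' --pt "0 0 -0.003" --pt "0 0 0" --pt "0 0 0" --turn '[0,0,0]'

```text
t: 30.05
eef_pos: [571.5, 167.4, -4.4]
tcp_rot: [-1.472, 1.569, -2.978]
ft_force: [-4.7, -1.6, 0.3]
opening: 0.518
```

carry_out --grip '[1,1,1]' --pt "0 0 -0.003" --pt "0 0 0" --pt "0 0 0" --turn '[0,0,0]'

```text
t: 30.35
eef_pos: [571.5, 168.9, -4.4]
tcp_rot: [-1.442, 1.569, -2.948]
ft_force: [-4.5, -1.7, -0.8]
opening: 0.524
```

carry_out --grip '[1,1,1]' --pt "0 0 -0.003" --pt "0 0 0" --pt "0 0 0" --turn '[0,0,0]'

```text
t: 30.65
eef_pos: [571.4, 169.6, -4.4]
tcp_rot: [-1.119, 1.568, -2.624]
ft_force: [-4.1, -7.9, 0.2]
opening: 0.521
```

carry_out --grip '[1,1,1]' --pt "0 0 -0.003" --pt "0 0 0" --pt "0 0 0" --turn '[0,0,0]'

```text
t: 30.95
eef_pos: [571.3, 169.7, -4.4]
tcp_rot: [-0.809, 1.567, -2.314]
ft_force: [-3.8, -18.2, 1.2]
opening: 0.518
```

carry_out --grip '[1,1,1,1,1]' --pt "0 0.001 0.0015" --pt "0.002 0 0" --pt "0 0 0" --pt "0 0 0" --pt "0 0 0" --turn '[0,0,0,0,0]'

```text
t: 31.45
eef_pos: [571.4, 169.7, -4.9]
tcp_rot: [-1.055, 1.567, -2.56]
ft_force: [-7.3, -12.9, 7.8]
opening: 0.521
```

carry_out --grip '[0.2,-0.5,-1,-1,-1]' --pt "0 0 0" --pt "0 0 0" --pt "0 0 0" --pt "0 0 0" --pt "0 0 0" --turn '[0,0,0,0,0]'

```text
t: 31.95
eef_pos: [572.9, 171.6, -5.0]
tcp_rot: [1.881, 1.57, 0.375]
ft_force: [-0.2, -0.1, 0.1]
opening: 0.801
```

carry_out --grip '[-1,-1,-1,-1,-1]' --pt "0 0 0" --pt "-0.02 0 0" --pt "-0.06 0 0" --pt "-0.08 0 0" --pt "-0.08 0 0" --turn '[0,0,0,0,0]'

```text
t: 32.45
eef_pos: [572.3, 171.4, 116.8]
tcp_rot: [-1.694, 1.57, 3.083]
ft_force: [0.2, -0.1, -0.2]
opening: 1.002
```

carry_out --grip '[-1,-1,-1]' --pt "-0.06 0 0" --pt "0 0 0" --pt "0 0 0" --turn '[0,0,0]'

```text
t: 32.75
eef_pos: [572.6, 171.5, 145.8]
tcp_rot: [1.754, 1.569, 0.248]
ft_force: [-0.9, -0.4, -1.0]
opening: 0.998
```

```bash
cat > chk.py <<'E'
from h import *
# gaps of top plate to fences from the wrist view; arg: z of plate top, kind
import sys
z=float(sys.argv[1]);k=sys.argv[2]
s=env.state();p,a=head(s);i=cams.camera_info('wrist');I=cams.read_camera('wrist');cv2.imwrite(f'pics/chk{int(z)}.png',I)
h=cv2.cvtColor(I,cv2.COLOR_BGR2HSV)
m=cv2.inRange(h,(6,60,40),(22,200,255)) if k=='wood' else ((h[...,1]<70)&(h[...,2]>80)).astype(np.uint8)*255
m[:,:200]=0;m[:,440:]=0;m[250:]=0
c,s_=np.cos(np.radians(3.7)),np.sin(np.radians(3.7));R=np.array([[c,-s_],[s_,c]])
cs,_=cv2.findContours(m,cv2.RETR_EXTERNAL,cv2.CHAIN_APPROX_NONE)
print('tcp',p,a)
for C in cs:
    if cv2.contourArea(C)<150:continue
    w=np.array([R.T@(ray(i,*q[0],z)[:2]-[554,152]) for q in C],np.float32)
    (x,y),(A,B),t=cv2.minAreaRect(w);print('jigframe centre',round(x,1),round(y,1),'size',round(A,1),round(B,1),'ang',round(t,1),'bbox',w.min(0).round(1),w.max(0).round(1))
E
python3 chk.py 22 wood; python3 - <<'E'
from h import *
print('panels top',look('top','p',8));print('side brass',look('side','wood',47))
E
```

```text
tcp [572.55762356 171.47160553 145.80138518] 3.7118970317239546
jigframe centre 19.4 17.2 size 52.0 91.5 ang 0.0 bbox [ -6.6 -28.5] [45.3 63. ]
panels top [(463.5, 420.0, 32, 24, 35.9, 178, 213), (471.3, 484.7, 58, 11, -57.5, 153, 210), (785.3, 363.7, 84, 27, 2.5, 204, 94)]
side brass [(582.7, -385.3, 49, 33, 83.9, 364, 347), (338.9, 98.7, 35, 29, 1.3, 268, 200), (597.9, 359.0, 97, 60, -3.9, 343, 143), (599.1, 410.0, 117, 29, 4.1, 342, 133)]
```

The board is square to both fences, with contact force felt on each. Now for panel 1.

carry_out --grip '[-1,-1,-1,-1,-1]' --pt "-0.04 0 0" --pt "0 0 0" --pt "0 0 0" --pt "0 0 0" --pt "0 0 0" --turn '[0.0445,0.0445,0.0445,0.0445,0.0445]'

```text
t: 33.4
eef_pos: [572.2, 171.3, 163.7]
tcp_rot: [-0.79, 1.569, -3.001]
ft_force: [0.3, -0.7, -1.1]
opening: 1.001
```

carry_out --grip '[-1,-1,-1,-1,-1]' --pt "0 0 0" --pt "0 0 0" --pt "0 0 0" --pt "0 0 0" --pt "0 0 0" --turn '[0.0445,0.0445,0.0445,0.0446,0]'

```text
t: 33.9
eef_pos: [572.2, 171.3, 163.8]
tcp_rot: [-0.226, 1.569, -2.993]
ft_force: [0.1, -0.6, -0.3]
opening: 1.0
```

carry_out --grip '[-1,-1,-1,-1,-1]' --pt "0 0.0776 0.0263" --pt "0 0.0776 0.0263" --pt "0 0.0776 0.0263" --pt "0 0.0776 0.0263" --pt "0 0.0776 0.0263" --turn '[0,0,0,0,0]'

```text
t: 34.4
eef_pos: [582.5, -34.7, 164.3]
tcp_rot: [-0.659, 1.57, 2.865]
ft_force: [-0.6, 0.3, -1.3]
opening: 0.999
```

carry_out --grip '[-1,-1,-1,-1,-1]' --pt "0 0.0776 0.0263" --pt "0 0.0776 0.0263" --pt "0 0.0776 0.0263" --pt "0 0.0776 0.0263" --pt "0 0.0776 0.0263" --turn '[0,0,0,0,0]'

```text
t: 34.9
eef_pos: [592.8, -239.4, 164.1]
tcp_rot: [-0.952, 1.57, 2.571]
ft_force: [1.2, 0.8, -0.4]
opening: 1.0
```

carry_out --grip '[-1,-1,-1,-1]' --pt "0 0 0" --pt "0 0 0" --pt "0 0 0" --pt "0 0 0" --turn '[0,0,0,0]'

```text
t: 35.3
eef_pos: [593.2, -236.6, 164.8]
tcp_rot: [-1.219, 1.57, 2.302]
ft_force: [-0.1, 0.6, -0.6]
opening: 0.997
```

```bash
cat > pan.py <<'E'
from h import *
s=env.state();p,a=head(s);i=cams.camera_info('wrist');I=cams.read_camera('wrist');cv2.imwrite('pics/pan.png',I);cv2.imwrite('pics/pant.png',cams.read_camera('top'));cv2.imwrite('pics/pans.png',cams.read_camera('side'))
print('tcp',p.round(1),round(a,2))
for n in('wrist','top','side'):
    J={'wrist':I,'top':cv2.imread('pics/pant.png'),'side':cv2.imread('pics/pans.png')}[n];inf=i if n=='wrist' else cams.camera_info(n)
    h=cv2.cvtColor(J,cv2.COLOR_BGR2HSV)
    b,r=J[...,0].astype(int),J[...,2].astype(int)
    for vt in (110,150,180):
        m=((h[...,1]<45)&(r>=b-8)&(h[...,2]>vt)).astype(np.uint8)*255
        o=[q for q in blobs(J,inf,m,8,100) if 70<q[2]<105 and 38<q[3]<60]
        if o:print(n,vt,o)
E
python3 pan.py
```

```text
tcp [ 593.2 -236.6  164.8] -68.26
top 150 [(908.1, -312.9, 71, 50, 43.9, 456, 52), (995.1, -121.5, 85, 42, -78.8, 383, 23)]
side 180 [(456.3, -339.4, 90, 50, -9.3, 311, 338)]
```

```bash
python3 - <<'E'
from h import *
I=cv2.imread('pics/pan.png');i=cams.camera_info('wrist');u,v=proj(i,[592.7,-237.4,8]).astype(int);print(u,v)
h=cv2.cvtColor(I,cv2.COLOR_BGR2HSV)
for r in range(120,236,8):print(r,[tuple(int(x) for x in h[r,c][1:]) for c in range(u-90,u+91,12)])
S=cv2.imread('pics/pans.png');u,v=proj(cams.camera_info('side'),[592.7,-237.4,8]).astype(int);hs=cv2.cvtColor(S,cv2.COLOR_BGR2HSV);print('side',u,v,[[tuple(int(x) for x in hs[r,c][1:]) for c in range(u-24,u+25,8)] for r in(v-8,v,v+8)])
E
```

```text
318 181
120 [(75, 212), (73, 213), (70, 216), (91, 118), (85, 117), (24, 107), (19, 108), (21, 107), (19, 107), (19, 106), (18, 204), (16, 202), (18, 202), (17, 199), (15, 199), (17, 197)]
128 [(73, 211), (73, 213), (71, 216), (88, 116), (81, 119), (19, 105), (25, 104), (20, 104), (19, 107), (21, 107), (18, 112), (18, 202), (16, 202), (18, 200), (17, 198), (17, 195)]
136 [(74, 211), (92, 114), (93, 113), (86, 119), (92, 117), (21, 107), (20, 102), (20, 103), (24, 106), (19, 105), (19, 107), (17, 176), (20, 104), (21, 108), (19, 106), (16, 196)]
144 [(73, 212), (86, 118), (95, 116), (89, 117), (95, 113), (20, 104), (34, 89), (30, 127), (30, 128), (36, 70), (19, 105), (19, 107), (17, 105), (21, 107), (17, 104), (18, 196)]
152 [(80, 187), (90, 116), (97, 110), (94, 114), (93, 115), (23, 102), (33, 124), (32, 127), (28, 126), (25, 122), (21, 107), (21, 108), (19, 107), (19, 107), (20, 104), (17, 197)]
160 [(96, 112), (97, 113), (92, 116), (89, 115), (93, 115), (17, 104), (26, 126), (26, 97), (28, 118), (29, 123), (19, 105), (17, 103), (21, 109), (21, 107), (19, 108), (17, 195)]
168 [(95,
[... 1161 characters left out ...]
2, 121), (33, 123), (36, 91), (17, 194), (17, 191), (18, 194), (18, 194), (17, 193), (17, 190)]
224 [(91, 53), (96, 111), (95, 115), (93, 113), (96, 111), (15, 101), (20, 102), (20, 101), (18, 194), (18, 193), (18, 194), (19, 191), (17, 191), (18, 193), (17, 191), (35, 59)]
232 [(85, 15), (92, 111), (90, 113), (91, 112), (90, 111), (20, 100), (20, 103), (17, 192), (19, 192), (18, 194), (17, 193), (18, 193), (16, 190), (17, 192), (16, 189), (54, 19)]
side 360 298 [[(80, 108), (87, 105), (38, 102), (26, 107), (33, 116), (27, 95), (23, 99)], [(31, 99), (32, 110), (32, 113), (37, 116), (30, 92), (31, 108), (25, 102)], [(28, 136), (21, 108), (28, 102), (30, 112), (30, 111), (26, 100), (20, 169)]]
```

```bash
cat > pan.py <<'E'
from h import *
import sys
s=env.state();p,a=head(s);print('tcp',p.round(1),round(a,2))
for n in('wrist','side','top'):
    inf=cams.camera_info(n);J=cams.read_camera(n);cv2.imwrite(f'pics/pan_{n}.png',J)
    h=cv2.cvtColor(cv2.GaussianBlur(J,(3,3),0),cv2.COLOR_BGR2HSV)
    m=((h[...,1]<62)&(h[...,1]>12)&(h[...,0]<40)&(h[...,2]>60)).astype(np.uint8)*255
    m=cv2.morphologyEx(m,cv2.MORPH_OPEN,np.ones((3,3),np.uint8))
    print(n,[q for q in blobs(J,inf,m,8,100) if 45<q[2]<115 and 30<q[3]<65])
E
python3 pan.py
```

```text
tcp [ 593.3 -236.9  165. ] -68.31
wrist [(462.0, -336.4, 83, 45, -68.2, 355, 309), (592.1, -236.7, 91, 51, 20.7, 317, 180)]
side [(456.1, -340.9, 93, 54, -8.8, 311, 338), (742.8, -326.6, 60, 56, 57.2, 422, 326), (588.7, -241.3, 93, 56, 22.7, 358, 300), (734.0, 22.8, 63, 61, 2.9, 394, 220), (328.7, 179.1, 52, 43, -87.5, 267, 190)]
top [(590.5, -236.9, 94, 53, 22.3, 427, 172), (613.8, 703.5, 75, 48, -89.1, 73, 153), (734.9, 20.6, 66, 43, 22.3, 332, 114), (1027.9, 702.7, 79, 35, -89.1, 84, 4), (1009.7, 767.3, 69, 44, 0.6, 61, 11)]
```

carry_out --grip '[-1,-1,-1,-1,-1]' --pt "0.08 0 0" --pt "0.08 0 0" --pt "0.08 0 0" --pt "0.06 0 0" --pt "0.04 0 0" --turn '[0,0,0,0,0]'

```text
t: 36.1
eef_pos: [592.4, -237.2, -7.4]
tcp_rot: [-0.91, 1.568, 2.609]
ft_force: [0.4, -0.8, 0.1]
opening: 0.997
```

carry_out --grip '[-1,-1,-1,-1]' --pt "0.015 0 0" --pt "0.005 0 0" --pt "0 0 0" --pt "0 0 0" --turn '[0,0,0,0]'

```text
t: 36.5
eef_pos: [593.7, -238.0, -13.9]
tcp_rot: [2.336, 1.569, -0.428]
ft_force: [-0.4, 0.1, 0.6]
opening: 0.996
```

carry_out --grip '[-1,-1,1,1,1]' --pt "0.0065 0 0" --pt "0 0 0" --pt "0 0 0" --pt "0 0 0" --pt "0 0 0" --turn '[0,0,0,0,0]'

```text
t: 37.0
eef_pos: [593.2, -237.8, -18.3]
tcp_rot: [-3.073, 1.571, 0.446]
ft_force: [0.2, -0.8, -0.2]
opening: 0.805
```

carry_out --grip '[1,1,1,1,1]' --pt "0 0 0" --pt "0 0 0" --pt "0 0 0" --pt "0 0 0" --pt "0 0 0" --turn '[0,0,0,0,0]'

```text
t: 37.5
eef_pos: [593.1, -237.7, -18.4]
tcp_rot: [-1.403, 1.571, 2.115]
ft_force: [-0.1, 0.7, -1.5]
opening: 0.523
```

carry_out --grip '[1,1,1,1,1]' --pt "0 0 0" --pt "-0.01 0 0" --pt "-0.05 0 0" --pt "-0.08 0 0" --pt "-0.08 0 0" --turn '[0,0,0,0,0]'

```text
t: 38.0
eef_pos: [592.8, -237.6, 92.7]
tcp_rot: [-0.938, 1.57, 2.581]
ft_force: [0.8, -0.7, -0.0]
opening: 0.525
```

carry_out --grip '[1,1,1,1,1]' --pt "-0.04 0 0" --pt "0 0 0" --pt "0 0 0" --pt "0 0 0" --pt "0 0 0" --turn '[-0.0445,-0.0445,-0.0445,-0.0445,-0.0445]'

```text
t: 38.5
eef_pos: [593.1, -237.7, 112.1]
tcp_rot: [1.876, 1.571, -0.184]
ft_force: [-0.8, -1.4, -1.5]
opening: 0.52
```

carry_out --grip '[1,1,1,1,1]' --pt "0 0 0" --pt "0 0 0" --pt "0 0 0" --pt "0 0 0" --pt "0 0 0" --turn '[-0.0445,-0.0445,-0.0445,-0.0445,0]'

```text
t: 39.0
eef_pos: [593.1, -237.7, 111.9]
tcp_rot: [1.629, 1.571, 0.124]
ft_force: [-0.0, 0.0, -0.7]
opening: 0.523
```

```bash
python3 - <<'E'
from h import *
s=env.state();p,a=head(s);print(p,a,s['opening'],s['ft_force'],s['t']);print(move(567-p[0],163-p[1],a),(a-3.7)/180)
E
```

```text
[ 593.08523915 -237.7453538   111.914286  ] 3.809627412807764 0.5225353121126062 [-0.02897459  0.01359697 -0.69155158] 39.0
[ 0.0012 -0.8032] 0.0006090411822653537
```

carry_out --grip '[1,1,1,1,1]' --pt "0 0 -0.0803" --pt "0 0 -0.0803" --pt "0 0 -0.0803" --pt "0 0 -0.0803" --pt "0 0 -0.0803" --turn '[0,0,0,0,0]'

```text
t: 39.5
eef_pos: [579.9, -35.9, 112.0]
tcp_rot: [1.623, 1.57, 0.111]
ft_force: [1.3, -0.4, -0.6]
opening: 0.521
```

carry_out --grip '[1,1,1,1,1]' --pt "0 0 -0.0803" --pt "0 0 -0.0803" --pt "0 0 -0.0803" --pt "0 0 -0.0803" --pt "0 0 -0.0803" --turn '[0.0006,0,0,0,0]'

```text
t: 40.0
eef_pos: [567.3, 164.6, 112.0]
tcp_rot: [1.873, 1.57, 0.359]
ft_force: [0.6, 0.2, -1.2]
opening: 0.523
```

carry_out --grip '[1,1,1,1,1]' --pt "0 0 0" --pt "0 0 0" --pt "0 0 0" --pt "0.04 0 0" --pt "0.06 0 0" --turn '[0,0,0,0,0]'

```text
t: 40.5
eef_pos: [568.9, 161.8, 62.7]
tcp_rot: [1.682, 1.567, 0.17]
ft_force: [-0.3, 0.3, -0.3]
opening: 0.523
```

carry_out --grip '[1,1,1,1,1]' --pt "0.06 0 0" --pt "0.03 0 0" --pt "0.02 0 0" --pt "0 0 0" --pt "0 0 0" --turn '[0,0,0,0,0]'

```text
t: 41.0
eef_pos: [568.1, 162.5, 7.3]
tcp_rot: [1.764, 1.57, 0.255]
ft_force: [0.1, 0.2, -1.1]
opening: 0.522
```

carry_out --grip '[1,1]' --pt "0 0 0" --pt "0 0 0" --turn '[0,0]'

```text
t: 41.2
eef_pos: [568.0, 163.0, 7.6]
tcp_rot: [1.729, 1.569, 0.22]
ft_force: [0.6, -0.6, -0.5]
opening: 0.521
```

carry_out --grip '[1,1,1,1,1]' --pt "0.005 0 0" --pt "0 0 -0.005" --pt "0 0.008 -0.005" --pt "0 0 0" --pt "0 0 0" --turn '[0,0,0,0,0]'

```text
t: 41.7
eef_pos: [571.4, 168.4, 4.2]
tcp_rot: [2.109, 1.571, 0.601]
ft_force: [-0.7, 0.9, -1.4]
opening: 0.524
```

carry_out --grip '[1,1,1,1]' --pt "0 0 -0.003" --pt "0 0 0" --pt "0 0 0" --pt "0 0 0" --turn '[0,0,0,0]'

```text
t: 42.1
eef_pos: [571.3, 169.7, 4.2]
tcp_rot: [2.069, 1.571, 0.56]
ft_force: [-0.4, 0.1, -0.5]
opening: 0.521
```

carry_out --grip '[1,1,1,1]' --pt "0 0 -0.002" --pt "0 0 0" --pt "0 0 0" --pt "0 0 0" --turn '[0,0,0,0]'

```text
t: 42.5
eef_pos: [571.2, 170.7, 4.2]
tcp_rot: [2.156, 1.571, 0.648]
ft_force: [0.5, 0.8, -1.0]
opening: 0.521
```

carry_out --grip '[1,1,1,1]' --pt "0 0.002 -0.002" --pt "0 0 0" --pt "0 0 0" --pt "0 0 0" --turn '[0,0,0,0]'

```text
t: 42.9
eef_pos: [571.2, 171.4, 4.0]
tcp_rot: [-1.347, 1.569, -2.855]
ft_force: [-3.1, -2.9, -0.1]
opening: 0.522
```

carry_out --grip '[1,1,1,1]' --pt "0 0.001 -0.002" --pt "0 0 0" --pt "0 0 0" --pt "0 0 0" --turn '[0,0,0,0]'

```text
t: 43.3
eef_pos: [571.2, 171.5, 3.9]
tcp_rot: [-1.126, 1.567, -2.633]
ft_force: [-4.7, -10.6, 1.9]
opening: 0.521
```

carry_out --grip '[1,1,1,1,1]' --pt "0.002 0.001 0" --pt "0 0 0" --pt "0 0 0" --pt "0 0 0" --pt "0 0 0" --turn '[0,0,0,0,0]'

```text
t: 43.8
eef_pos: [571.3, 171.5, 3.7]
tcp_rot: [-1.175, 1.567, -2.682]
ft_force: [-10.8, -11.0, 11.6]
opening: 0.523
```

carry_out --grip '[0.2,-0.5,-1,-1,-1]' --pt "0 0 0" --pt "0 0 0" --pt "0 0 0" --pt "0 0 0" --pt "0 0 0" --turn '[0,0,0,0,0]'

```text
t: 44.3
eef_pos: [573.2, 173.0, 3.2]
tcp_rot: [1.979, 1.57, 0.47]
ft_force: [0.5, 0.6, 0.6]
opening: 0.801
```

carry_out --grip '[-1,-1,-1,-1,-1]' --pt "0 0 0" --pt "-0.02 0 0" --pt "-0.06 0 0" --pt "-0.08 0 0" --pt "-0.08 0 0" --turn '[0,0,0,0,0]'

```text
t: 44.8
eef_pos: [572.7, 172.8, 125.0]
tcp_rot: [-1.674, 1.57, 3.101]
ft_force: [0.3, 0.6, -0.5]
opening: 1.004
```

carry_out --grip '[-1,-1,-1]' --pt "-0.06 0 0" --pt "0 0 0" --pt "0 0 0" --turn '[0,0,0]'

```text
t: 45.1
eef_pos: [573.0, 172.8, 154.0]
tcp_rot: [1.738, 1.569, 0.23]
ft_force: [-0.1, 0.8, -0.9]
opening: 1.001
```

```bash
python3 chk.py 30 p; python3 pan.py
```

```text
tcp [572.97542273 172.82284843 154.04201786] 3.587762644273183
jigframe centre 23.5 69.0 size 230.1 245.0 ang 90.0 bbox [-99.  -46.1] [146.  184.1]
tcp [572.6 172.8 153. ] 3.59
wrist [(687.4, 27.7, 83, 39, 3.6, 407, 311), (304.0, 126.6, 58, 47, 17.8, 62, 208)]
side [(456.0, -340.9, 93, 55, -9.0, 311, 339), (724.0, -105.6, 52, 42, 86.3, 399, 255), (729.6, 21.6, 71, 51, 22.8, 394, 221)]
top [(458.9, -336.5, 94, 54, -8.9, 467, 219), (616.0, 705.0, 79, 45, 72.5, 72, 153), (735.0, 20.7, 65, 43, 22.1, 332, 114), (1008.4, -415.0, 56, 39, 35.9, 492, 18), (998.2, 497.4, 62, 39, 23.8, 159, 16), (1042.9, -233.1, 58, 35, -89.1, 426, 5), (1037.5, -79.5, 85, 40, -89.1, 370, 6)]
```

Panel 2 was knocked aside; it is now at about (458.5,-336.7) with its long side at -9°. Going there.

carry_out --grip '[-1,-1,-1,-1,-1]' --pt "-0.02 0 0" --pt "0 0 0" --pt "0 0 0" --pt "0 0 0" --pt "0 0 0" --turn '[-0.043,-0.043,-0.043,-0.043,-0.043]'

```text
t: 45.8
eef_pos: [572.7, 172.7, 162.2]
tcp_rot: [-2.169, 1.569, -2.996]
ft_force: [-0.3, 0.1, -0.1]
opening: 1.001
```

carry_out --grip '[-1,-1,-1,-1,-1]' --pt "0 0 0" --pt "0 0 0" --pt "0 0 0" --pt "0 0 0" --pt "0 0 0" --turn '[-0.043,-0.043,-0.043,-0.043,-0.043]'

```text
t: 46.3
eef_pos: [572.7, 172.7, 162.1]
tcp_rot: [-2.844, 1.569, -2.996]
ft_force: [0.2, 0.7, 0.8]
opening: 1.0
```

carry_out --grip '[-1,-1,-1,-1,-1]' --pt "0 -0.0802 -0.0051" --pt "0 -0.0802 -0.0051" --pt "0 -0.0802 -0.0051" --pt "0 -0.0802 -0.0051" --pt "0 -0.0802 -0.0051" --turn '[0,0,0,0,0]'

```text
t: 46.8
eef_pos: [528.2, -24.6, 162.4]
tcp_rot: [3.071, 1.569, 2.914]
ft_force: [1.0, -0.6, 0.2]
opening: 1.002
```

carry_out --grip '[-1,-1,-1,-1,-1]' --pt "0 -0.0802 -0.0051" --pt "0 -0.0802 -0.0051" --pt "0 -0.0802 -0.0051" --pt "0 -0.0802 -0.0051" --pt "0 -0.0802 -0.0051" --turn '[0,0,0,0,0]'

```text
t: 47.3
eef_pos: [484.2, -220.7, 162.4]
tcp_rot: [2.672, 1.569, 2.514]
ft_force: [0.3, 0.3, -0.8]
opening: 1.002
```

carry_out --grip '[-1,-1,-1,-1,-1]' --pt "0 -0.0802 -0.0051" --pt "0 -0.0802 -0.0051" --pt "0 -0.0802 -0.0051" --pt "0 0 0" --pt "0 0 0" --turn '[0,0,0,0,0]'

```text
t: 47.8
eef_pos: [457.9, -337.1, 162.1]
tcp_rot: [2.423, 1.569, 2.263]
ft_force: [0.3, 0.8, 1.4]
opening: 1.004
```

carry_out --grip '[-1,-1]' --pt "0 0 0" --pt "0 0 0" --turn '[0,0]'

```text
t: 48.0
eef_pos: [458.9, -335.7, 163.0]
tcp_rot: [2.209, 1.57, 2.053]
ft_force: [-0.5, 1.1, 0.9]
opening: 0.998
```

```bash
python3 pan.py
```

```text
tcp [ 458.9 -335.7  163. ] 81.06
wrist [(458.0, -336.4, 91, 51, -8.9, 316, 177)]
side [(462.1, -404.5, 65, 39, -3.5, 315, 364), (456.0, -340.8, 95, 62, -8.3, 311, 339), (742.9, -325.9, 61, 55, 57.2, 422, 326), (435.1, -261.6, 100, 55, -3.6, 303, 311), (722.3, -105.5, 54, 38, 79.5, 399, 255), (729.4, 22.0, 72, 54, 17.3, 394, 220)]
top [(458.9, -332.1, 94, 52, -1.1, 465, 221), (613.8, 703.5, 75, 48, -89.1, 74, 153), (735.0, 20.7, 65, 43, 22.1, 332, 114), (1033.3, 19.6, 55, 35, 55.9, 334, 6)]
```

carry_out --grip '[-1,-1,-1,-1,-1]' --pt "0.08 -0.0015 0.001" --pt "0.08 0 0" --pt "0.08 0 0" --pt "0.06 0 0" --pt "0.04 0 0" --turn '[0,0,0,0,0]'

```text
t: 48.65
eef_pos: [458.6, -336.7, -8.9]
tcp_rot: [2.504, 1.569, 2.348]
ft_force: [-0.0, -0.2, -0.0]
opening: 1.002
```

carry_out --grip '[-1,-1,-1,-1]' --pt "0.01 0 0" --pt "0.01 0 0" --pt "0 0 0" --pt "0 0 0" --turn '[0,0,0,0]'

```text
t: 49.05
eef_pos: [459.3, -337.9, -15.8]
tcp_rot: [-0.536, 1.569, -0.693]
ft_force: [-0.6, -0.1, 0.8]
opening: 0.997
```

carry_out --grip '[-1,-1,1,1,1]' --pt "0.002 0 0" --pt "0 0 0" --pt "0 0 0" --pt "0 0 0" --pt "0 0 0" --turn '[0,0,0,0,0]'

```text
t: 49.55
eef_pos: [459.0, -337.7, -17.8]
tcp_rot: [0.474, 1.571, 0.316]
ft_force: [-0.8, 0.2, -0.6]
opening: 0.807
```

carry_out --grip '[1,1,1,1,1]' --pt "0 0 0" --pt "0 0 0" --pt "0 0 0" --pt "0 0 0" --pt "0 0 0" --turn '[0,0,0,0,0]'

```text
t: 50.05
eef_pos: [458.9, -337.7, -17.9]
tcp_rot: [1.944, 1.571, 1.787]
ft_force: [-0.2, 0.8, 0.3]
opening: 0.521
```

carry_out --grip '[1,1,1,1,1]' --pt "0 0 0" --pt "-0.01 0 0" --pt "-0.05 0 0" --pt "-0.08 0 0" --pt "-0.08 0 0" --turn '[0,0,0,0,0]'

```text
t: 50.55
eef_pos: [458.6, -337.4, 93.3]
tcp_rot: [2.481, 1.569, 2.323]
ft_force: [0.5, -0.6, -0.7]
opening: 0.526
```

carry_out --grip '[1,1,1,1,1]' --pt "-0.04 0 0" --pt "0 0 0" --pt "0 0 0" --pt "0 0 0" --pt "0 0 0" --turn '[0.043,0.043,0.043,0.043,0.043]'

```text
t: 51.05
eef_pos: [458.8, -337.6, 112.5]
tcp_rot: [0.622, 1.571, -0.217]
ft_force: [-0.0, 0.9, -1.3]
opening: 0.519
```

carry_out --grip '[1,1,1,1,1]' --pt "0 0 0" --pt "0 0 0" --pt "0 0 0" --pt "0 0 0" --pt "0 0 0" --turn '[0.043,0.043,0.043,0.043,0.0425]'

```text
t: 51.55
eef_pos: [458.8, -337.6, 112.4]
tcp_rot: [2.676, 1.571, 1.164]
ft_force: [-0.1, -0.1, -0.6]
opening: 0.521
```

carry_out --grip '[1,1]' --pt "0 0 0" --pt "0 0 0" --turn '[0,0]'

```text
t: 51.75
eef_pos: [458.9, -337.6, 112.3]
tcp_rot: [2.067, 1.571, 0.564]
ft_force: [0.2, 0.4, -2.1]
opening: 0.521
```

```bash
python3 - <<'E'
from h import *
s=env.state();p,a=head(s);print(p,a,s['opening'],s['ft_force'],s['t']);print(move(567-p[0],163-p[1],a),(a-3.7)/180)
E
```

```text
[ 458.87898724 -337.63874563  112.30825615] 3.899331135721601 0.5214219638381313 [ 0.16559177  0.37661066 -2.09029638] 51.75
[ 0.2838 -0.9843] 0.0011073951984533388
```

carry_out --grip '[1,1,1,1,1]' --pt "0 0.0218 -0.0757" --pt "0 0.0218 -0.0757" --pt "0 0.0218 -0.0757" --pt "0 0.0218 -0.0757" --pt "0 0.0218 -0.0757" --turn '[0.001,0,0,0,0]'

```text
t: 52.25
eef_pos: [501.8, -144.0, 112.4]
tcp_rot: [1.307, 1.571, -0.199]
ft_force: [0.5, -0.4, -0.5]
opening: 0.522
```

carry_out --grip '[1,1,1,1,1]' --pt "0 0.0218 -0.0757" --pt "0 0.0218 -0.0757" --pt "0 0.0218 -0.0757" --pt "0 0.0218 -0.0757" --pt "0 0.0218 -0.0757" --turn '[0,0,0,0,0]'

```text
t: 52.75
eef_pos: [544.7, 48.4, 112.4]
tcp_rot: [1.7, 1.57, 0.194]
ft_force: [0.0, -1.0, 0.7]
opening: 0.523
```

carry_out --grip '[1,1,1,1,1]' --pt "0 0.0218 -0.0757" --pt "0 0.0218 -0.0757" --pt "0 0.0218 -0.0757" --pt "0 0 0" --pt "0 0 0" --turn '[0,0,0,0,0]'

```text
t: 53.25
eef_pos: [570.0, 162.8, 112.0]
tcp_rot: [-1.359, 1.57, -2.864]
ft_force: [-0.8, -0.7, -1.8]
opening: 0.522
```

carry_out --grip '[1,1,1,1,1]' --pt "0 0 0" --pt "0.05 0 0" --pt "0.06 0 0" --pt "0.06 0 0" --pt "0.02 0 0" --turn '[0,0,0,0,0]'

```text
t: 53.75
eef_pos: [569.0, 160.7, 14.9]
tcp_rot: [-1.467, 1.567, -2.978]
ft_force: [-0.7, 0.3, -1.4]
opening: 0.523
```

carry_out --grip '[1,1,1,1]' --pt "0 0 0" --pt "0 0 0" --pt "0 0 0" --pt "0 0 0" --turn '[0,0,0,0]'

```text
t: 54.15
eef_pos: [570.8, 162.2, 18.4]
tcp_rot: [1.713, 1.569, 0.203]
ft_force: [0.4, -0.2, -1.3]
opening: 0.52
```

carry_out --grip '[1,1,1,1,1]' --pt "0.007 0 0" --pt "0 0 -0.005" --pt "0 0.003 -0.005" --pt "0 0 0" --pt "0 0 0" --turn '[0,0,0,0,0]'

```text
t: 54.65
eef_pos: [571.3, 167.4, 13.6]
tcp_rot: [-1.863, 1.57, 2.91]
ft_force: [-1.1, 0.1, -1.1]
opening: 0.521
```

carry_out --grip '[1,1,1,1]' --pt "0 0 -0.003" --pt "0 0 0" --pt "0 0 0" --pt "0 0 0" --turn '[0,0,0,0]'

```text
t: 55.05
eef_pos: [571.2, 168.1, 13.6]
tcp_rot: [-0.605, 1.57, -2.115]
ft_force: [-1.2, -4.9, -1.3]
opening: 0.524
```

carry_out --grip '[1,1,1,1]' --pt "0 0 -0.002" --pt "0 0 0" --pt "0 0 0" --pt "0 0 0" --turn '[0,0,0,0]'

```text
t: 55.45
eef_pos: [571.3, 168.1, 13.6]
tcp_rot: [-0.37, 1.569, -1.879]
ft_force: [-1.2, -12.1, -0.5]
opening: 0.522
```

carry_out --grip '[1,1,1,1]' --pt "0 0.002 0" --pt "0 0.001 0" --pt "0.003 0 0" --pt "0 0 0" --turn '[0,0,0,0]'

```text
t: 55.85
eef_pos: [571.4, 168.1, 12.5]
tcp_rot: [-1.035, 1.567, -2.544]
ft_force: [-7.0, -13.6, 8.3]
opening: 0.524
```

carry_out --grip '[1,1,1]' --pt "0.001 0 0" --pt "0 0 0" --pt "0 0 0" --turn '[0,0,0]'

```text
t: 56.15
eef_pos: [571.4, 168.1, 12.4]
tcp_rot: [-1.006, 1.567, -2.515]
ft_force: [-10.3, -13.5, 14.1]
opening: 0.519
```

carry_out --grip '[0.2,-0.5,-1,-1,-1]' --pt "0 0 0" --pt "0 0 0" --pt "0 0 0" --pt "0 0 0" --pt "0 0 0" --turn '[0,0,0,0,0]'

```text
t: 56.65
eef_pos: [573.0, 170.0, 11.6]
tcp_rot: [1.995, 1.57, 0.486]
ft_force: [-0.6, 0.0, 0.0]
opening: 0.802
```

carry_out --grip '[-1,-1,-1,-1,-1]' --pt "0 0 0" --pt "-0.02 0 0" --pt "-0.06 0 0" --pt "-0.08 0 0" --pt "-0.08 0 0" --turn '[0,0,0,0,0]'

```text
t: 57.15
eef_pos: [572.5, 169.8, 133.5]
tcp_rot: [-1.674, 1.57, 3.099]
ft_force: [1.0, 0.2, -0.3]
opening: 1.0
```

carry_out --grip '[-1,-1,-1,-1,-1]' --pt "-0.06 0 0" --pt "0 0 0" --pt "0 0 0" --pt "0 0 0" --pt "0 0 0" --turn '[0,0,0,0,0]'

```text
t: 57.65
eef_pos: [572.3, 169.7, 160.6]
tcp_rot: [-1.487, 1.569, -2.997]
ft_force: [0.3, 0.5, -0.0]
opening: 0.997
```

```bash
python3 - <<'E'
from h import *
s=env.state();p,a=head(s);print(p,a,s['t'])
for n in('wrist','top','side'):cv2.imwrite(f'pics/st_{n}.png',cams.read_camera(n))
S=cv2.imread('pics/st_side.png');W=cv2.imread('pics/st_wrist.png')
cv2.imwrite('pics/fin.png',np.hstack([cv2.resize(W[90:250,240:400],(500,500),interpolation=cv2.INTER_CUBIC),cv2.resize(S[150:230,300:348],(300,500),interpolation=cv2.INTER_CUBIC)]))
# panel-2 top (z38) edges in jig frame by scanning
i=cams.camera_info('wrist');g=cv2.cvtColor(W,cv2.COLOR_BGR2GRAY)
c,s_=np.cos(np.radians(3.7)),np.sin(np.radians(3.7));R=np.array([[c,-s_],[s_,c]])
for q in([45,40,38],[-5,40,38],[20,60,38],[20,60,58],[45,51,58],[45,51,38]):
    w=np.r_[np.array([554,152])+R@q[:2],q[2]];print(q,proj(i,w).round(1))
print('row185 cols 270-370',g[184:188,270:372:3].mean(0).astype(int).tolist());print('col318 rows 120-200',g[120:200:2,305:312].mean(1).astype(int).tolist())
it,isd=cams.camera_info('top'),cams.camera_info('side')
for n,I,inf in(('top',cv2.imread('pics/st_top.png'),it),('side',S,isd)):
    h=cv2.cvtColor(I,cv2.COLOR_BGR2HSV);m=cv2.inRange(h,(12,110,60),(30,255,255))
    print(n,[b for b in blobs(I,inf,m,47,25) if abs(b[0]-585)<60 and abs(b[1]+370)<60])
E
```

```text
[572.31747445 169.67527968 160.59396453] 3.491634096243937 57.65
[45, 40, 38] [343.2 163.3]
[-5, 40, 38] [291.2 163.4]
[20, 60, 38] [317.1 142.3]
[20, 60, 58] [317.1 144.2]
[45, 51, 58] [345.1 154.3]
[45, 51, 38] [343.4 151.8]
row185 cols 270-370 [57, 56, 54, 55, 55, 55, 55, 89, 138, 137, 138, 140, 139, 141, 138, 137, 141, 139, 140, 137, 138, 140, 138, 140, 117, 60, 57, 57, 58, 57, 57, 57, 59, 56]
col318 rows 120-200 [56, 65, 110, 138, 141, 139, 138, 137, 137, 140, 204, 190, 138, 139, 139, 139, 139, 140, 139, 137, 127, 103, 88, 81, 84, 91, 112, 132, 138, 139, 139, 140, 139, 139, 140, 140, 140, 139, 139, 139]
top [(585.0, -366.1, 53, 37, -55.7, 483, 169)]
side [(583.3, -386.0, 43, 38, 39.8, 364, 347)]
```

The stack's edges match the fence lines: columns 291–342.5 observed against 291.2–343.2 predicted. Next is the brass weight.

carry_out --grip '[-1,-1,-1,-1,-1]' --pt "0 -0.0032 0.0827" --pt "0 -0.0032 0.0827" --pt "0 -0.0032 0.0827" --pt "0 -0.0032 0.0827" --pt "0 -0.0032 0.0827" --turn '[0,0,0,0,0]'

```text
t: 58.3
eef_pos: [577.2, -38.7, 161.4]
tcp_rot: [-2.004, 1.57, 2.77]
ft_force: [0.0, 0.1, 0.2]
opening: 0.999
```

carry_out --grip '[-1,-1,-1,-1,-1]' --pt "0 -0.0032 0.0827" --pt "0 -0.0032 0.0827" --pt "0 -0.0032 0.0827" --pt "0 -0.0032 0.0827" --pt "0 -0.0032 0.0827" --turn '[0,0,0,0,0]'

```text
t: 58.8
eef_pos: [581.8, -245.7, 161.3]
tcp_rot: [-2.411, 1.57, 2.362]
ft_force: [0.5, 1.0, -0.4]
opening: 1.0
```

carry_out --grip '[-1,-1,-1,-1,-1]' --pt "0 -0.0032 0.0827" --pt "0 -0.0032 0.0827" --pt "0 -0.0032 0.0827" --pt "0 0 0" --pt "0 0 0" --turn '[0,0,0,0,0]'

```text
t: 59.3
eef_pos: [584.3, -368.6, 160.7]
tcp_rot: [-2.46, 1.569, 2.312]
ft_force: [-0.3, 1.7, -0.0]
opening: 1.0
```

carry_out --grip '[-1,-1,-1]' --pt "0 0 0" --pt "0 0 0" --pt "0 0 0" --turn '[0,0,0]'

```text
t: 59.6
eef_pos: [585.1, -367.1, 161.9]
tcp_rot: [1.503, 1.571, -0.006]
ft_force: [0.0, -0.2, 0.2]
opening: 1.001
```

```bash
python3 - <<'E'
from h import *
s=env.state();p,a=head(s);print(p,a);i=cams.camera_info('wrist');I=cams.read_camera('wrist');cv2.imwrite('pics/wt.png',I)
h=cv2.cvtColor(cv2.GaussianBlur(I,(3,3),0),cv2.COLOR_BGR2HSV);m=cv2.inRange(h,(12,100,30),(32,255,255));m[250:]=0
cs,_=cv2.findContours(m,cv2.RETR_EXTERNAL,cv2.CHAIN_APPROX_NONE)
for C in cs:
    if cv2.contourArea(C)>100:
        x,y,w,hh=cv2.boundingRect(C);(u,v),r=cv2.minEnclosingCircle(C);print('bb',x,y,w,hh,'area',cv2.contourArea(C),'circ',u,v,r,'xy z26',ray(i,u,v,26).round(1),'z58',ray(i,u,v,58).round(1))
for z,q in((58,[585,-368,58]),(26,[585,-368,26]),(0,[585,-368,0])):print('pred',z,proj(i,q).round(1))
u=int(proj(i,[585,-368,40])[0]);print('col scan',h[100:236:3,u].tolist())
E
```

```text
[ 585.09088819 -367.06183603  161.88796584] 3.5630324678498746
bb 426 234 76 16 area 724.0 circ 463.5 236.0 37.55339431762695 xy z26 [ 743.8 -413.    26. ] z58 [ 727.8 -401.7   58. ]
bb 301 169 37 44 area 1174.0 circ 319.5 190.5 21.55236053466797 xy z26 [ 588.3 -373.1   26. ] z58 [ 587.5 -365.7   58. ]
bb 0 131 406 119 area 10137.5 circ 202.35556030273438 190.0 210.78143310546875 xy z26 [ 468.8 -380.1   26. ] z58 [ 479.9 -372.    58. ]
bb 530 0 110 250 area 9611.5 circ 596.1581420898438 127.97838592529297 128.38101196289062 xy z26 [ 853.9 -293.7   26. ] z58 [ 827.1 -294.1   58. ]
pred 58 [316.6 192.7]
pred 26 [316.6 185.4]
pred 0 [316.7 180.4]
col scan [[60, 18, 113], [57, 20, 113], [57, 20, 112], [60, 18, 113], [56, 18, 113], [57, 20, 116], [53, 17, 176], [51, 16, 202], [51, 16, 203], [51, 16, 203], [51, 16, 203], [51, 16, 203], [51, 18, 201], [53, 19, 161], [60, 20, 115], [57, 21, 111], [57, 20, 112], [60, 20, 112], [57, 21, 111], [60, 21, 111], [57, 21, 110], [57, 21, 110], [60, 19, 109], [21, 87, 97], [19, 146, 103], [18, 143, 116], [19, 143, 116], [18, 144, 103], [18, 144, 99], [19, 142, 113], [19, 143, 112], [19, 138, 111], [19, 145, 111], [19, 145, 111], [19, 145, 111], [19, 146, 110], [19, 146, 110], [19, 129, 107], [42, 24, 106], [64, 19, 108], [60, 21, 109], [50, 21, 107], [16, 103, 129], [16, 111, 183], [16, 106, 199], [16, 107, 198]]
```

carry_out --grip '[-1,-1,-1,-1,-1]' --pt "0 0.0048 0.0097" --pt "0.07 0 0" --pt "0.08 0 0" --pt "0.08 0 0" --pt "0.04 0 0" --turn '[0,0,0,0,0]'

```text
t: 60.15
eef_pos: [586.5, -372.0, 23.2]
tcp_rot: [-2.316, 1.567, 2.457]
ft_force: [-0.3, -0.9, -0.1]
opening: 1.002
```

carry_out --grip '[-1,-1,-1,-1,-1]' --pt "0.02 0 0" --pt "0.005 0 0" --pt "0 0 0" --pt "0 0 0" --pt "0 0 0" --turn '[0,0,0,0,0]'

```text
t: 60.65
eef_pos: [588.0, -373.1, 15.4]
tcp_rot: [0.886, 1.569, -0.624]
ft_force: [0.3, -0.3, 0.2]
opening: 1.0
```

carry_out --grip '[-1,1,1,1,1]' --pt "0.003 0 0" --pt "0 0 0" --pt "0 0 0" --pt "0 0 0" --pt "0 0 0" --turn '[0,0,0,0,0]'

```text
t: 61.15
eef_pos: [587.5, -372.7, 12.7]
tcp_rot: [2.405, 1.571, 0.895]
ft_force: [0.5, 0.5, 0.3]
opening: 0.722
```

carry_out --grip '[1,1,1,1,1]' --pt "0 0 0" --pt "0 0 0" --pt "0 0 0" --pt "0 0 0" --pt "0 0 0" --turn '[0,0,0,0,0]'

```text
t: 61.65
eef_pos: [587.5, -372.7, 12.6]
tcp_rot: [3.122, 1.571, 1.613]
ft_force: [-2.8, -0.6, 2.2]
opening: 0.301
```

carry_out --grip '[1,1,1,1,1]' --pt "0 0 0" --pt "0 0 0" --pt "0 0 0" --pt "0 0 0" --pt "0 0 0" --turn '[0,0,0,0,0]'

```text
t: 62.15
eef_pos: [587.5, -372.7, 12.6]
tcp_rot: [-2.97, 1.571, 1.804]
ft_force: [-0.3, 0.1, 0.0]
opening: 0.286
```

carry_out --grip '[1,1,1,1,1]' --pt "-0.02 0 0" --pt "-0.05 0 0" --pt "-0.07 0 0" --pt "-0.07 0 0" --pt "-0.05 0 0" --turn '[0,0,0,0,0]'

```text
t: 62.65
eef_pos: [587.8, -372.9, 145.7]
tcp_rot: [0.931, 1.569, -0.579]
ft_force: [0.8, -0.7, -2.6]
opening: 0.285
```

carry_out --grip '[1,1,1,1,1]' --pt "0 0 0" --pt "0 0.001 -0.03" --pt "0 0.0026 -0.06" --pt "0 0.0026 -0.0775" --pt "0 0.0026 -0.0775" --turn '[0,0,0,0,0]'

```text
t: 63.15
eef_pos: [583.1, -247.9, 140.6]
tcp_rot: [-2.222, 1.567, 2.551]
ft_force: [-0.3, -0.2, -3.1]
opening: 0.286
```

carry_out --grip '[1,1,1,1,1]' --pt "0 0.0026 -0.0775" --pt "0 0.0026 -0.0775" --pt "0 0.0026 -0.0775" --pt "0 0.0026 -0.0775" --pt "0 0.0026 -0.0775" --turn '[0,0,0,0,0]'

```text
t: 63.65
eef_pos: [577.6, -54.0, 141.0]
tcp_rot: [-1.931, 1.568, 2.842]
ft_force: [0.4, 0.2, -3.0]
opening: 0.287
```

carry_out --grip '[1,1,1,1,1]' --pt "0 0.0026 -0.0775" --pt "0 0.0026 -0.0775" --pt "0 0.0026 -0.0775" --pt "0 0.0026 -0.0775" --pt "0 0.0026 -0.0775" --turn '[0,0,0,0,0]'

```text
t: 64.15
eef_pos: [572.0, 139.4, 141.0]
tcp_rot: [-1.568, 1.568, -3.078]
ft_force: [1.1, 0.3, -3.2]
opening: 0.288
```

carry_out --grip '[1,1,1,1,1]' --pt "0 0.001 -0.04" --pt "0 0.001 -0.02" --pt "0 0 0" --pt "0 0 0" --pt "0 0 0" --turn '[0,0,0,0,0]'

```text
t: 64.65
eef_pos: [572.9, 166.3, 142.4]
tcp_rot: [-1.348, 1.57, -2.859]
ft_force: [0.4, -0.0, -3.1]
opening: 0.287
```

```bash
python3 - <<'E'
from h import *
s=env.state();p,a=head(s);print(p,a,s['opening'],s['ft_force'],s['t']);print(move(571.8-p[0],169.8-p[1],a))
E
```

```text
[572.89258272 166.28750998 142.43265267] 3.4260862420235876 0.2868792462435776 [ 0.44531294 -0.02422649 -3.14456414] 64.65
[-0.0018 -0.0071]
```

carry_out --grip '[1,1,1,1,1]' --pt "0.03 -0.0018 -0.0071" --pt "0.06 0 0" --pt "0.05 0 0" --pt "0.025 0 0" --pt "0 0 0" --turn '[0,0,0,0,0]'

```text
t: 65.15
eef_pos: [571.3, 170.0, 58.8]
tcp_rot: [-1.46, 1.568, -2.971]
ft_force: [0.1, -0.7, -2.1]
opening: 0.289
```

carry_out --grip '[1,1,1,1,1]' --pt "0 0 0" --pt "0 0 0" --pt "0.002 0 0" --pt "0 0 0" --pt "0 0 0" --turn '[0,0,0,0,0]'

```text
t: 65.65
eef_pos: [571.9, 171.0, 59.6]
tcp_rot: [1.802, 1.57, 0.292]
ft_force: [0.0, -0.1, -2.9]
opening: 0.284
```

Lowering the last 9 mm or so in small steps.

carry_out --grip '[1,1,1,1,1]' --pt "0.006 0 0.002" --pt "0.005 0 0" --pt "0.003 0 0" --pt "0 0 0" --pt "0 0 0" --turn '[0,0,0,0,0]'

```text
t: 66.15
eef_pos: [571.9, 169.9, 52.1]
tcp_rot: [-2.493, 1.571, 2.281]
ft_force: [0.0, -0.2, -2.7]
opening: 0.283
```

carry_out --grip '[1,1,1]' --pt "0.002 0 0" --pt "0 0 0" --pt "0 0 0" --turn '[0,0,0]'

```text
t: 66.45
eef_pos: [571.9, 169.9, 51.2]
tcp_rot: [2.621, 1.571, 1.111]
ft_force: [-1.0, -0.4, -2.7]
opening: 0.288
```

carry_out --grip '[1,1,1]' --pt "0.0015 0 0" --pt "0 0 0" --pt "0 0 0" --turn '[0,0,0]'

```text
t: 66.75
eef_pos: [572.0, 169.9, 50.6]
tcp_rot: [1.908, 1.57, 0.398]
ft_force: [-0.9, -0.6, 0.4]
opening: 0.289
```

carry_out --grip '[1,1,1]' --pt "0.001 0 0" --pt "0 0 0" --pt "0 0 0" --turn '[0,0,0]'

```text
t: 67.05
eef_pos: [572.0, 169.9, 50.6]
tcp_rot: [1.8, 1.57, 0.29]
ft_force: [-2.0, -0.6, 5.1]
opening: 0.286
```

The weight is seated on the stack at the expected height. I'll release, retract and look.

carry_out --grip '[0.3,0.2,0,-0.5,-1]' --pt "0 0 0" --pt "0 0 0" --pt "0 0 0" --pt "0 0 0" --pt "0 0 0" --turn '[0,0,0,0,0]'

```text
t: 67.55
eef_pos: [571.9, 169.9, 49.9]
tcp_rot: [2.895, 1.571, 1.385]
ft_force: [0.1, -0.4, -0.2]
opening: 0.597
```

carry_out --grip '[-1,-1,-1,-1,-1]' --pt "0 0 0" --pt "0 0 0" --pt "-0.03 0 0" --pt "-0.07 0 0" --pt "-0.08 0 0" --turn '[0,0,0,0,0]'

```text
t: 68.05
eef_pos: [571.3, 169.7, 140.0]
tcp_rot: [-1.473, 1.568, -2.983]
ft_force: [-0.4, 0.0, 0.1]
opening: 0.98
```

carry_out --grip '[-1,-1,-1,-1,-1]' --pt "-0.08 0 0" --pt "-0.06 0 0" --pt "0 0 0" --pt "0 0 0" --pt "0 0 0" --turn '[0,0,0,0,0]'

```text
t: 68.55
eef_pos: [571.3, 169.7, 208.7]
tcp_rot: [-1.476, 1.569, -2.986]
ft_force: [-0.0, -0.2, -1.2]
opening: 1.0
```

```bash
python3 - <<'E'
from h import *
s=env.state();print(head(s),s['t'],s['ft_force'])
S=cams.read_camera('side');W=cams.read_camera('wrist')
cv2.imwrite('pics/fin.png',np.hstack([cv2.resize(W[80:250,230:400],(480,480),interpolation=cv2.INTER_CUBIC),cv2.resize(S[85:225,270:370],(320,480),interpolation=cv2.INTER_CUBIC)]))
i=cams.camera_info('wrist');c,s_=np.cos(np.radians(3.7)),np.sin(np.radians(3.7));R=np.array([[c,-s_],[s_,c]])
h=cv2.cvtColor(W,cv2.COLOR_BGR2HSV);m=cv2.inRange(h,(12,90,30),(32,255,255));m[250:]=0
cs,_=cv2.findContours(m,cv2.RETR_EXTERNAL,cv2.CHAIN_APPROX_NONE)
for C in cs:
    if 150<cv2.contourArea(C)<5000:print('brass',cv2.boundingRect(C))
for q in([20,15,96],[20,15,64],[20,15,38],[45,60,38],[-5,60,38],[45,-30,38],[-5,-30,38],[20,29,96],[20,35,38]):
    w=np.r_[np.array([554,152])+R@q[:2],q[2]];o=proj(i,w);print(q,o.round(1),'crop',((o-[230,80])*480/170).round())
E
```

```text
(array([571.33893938, 169.73634318, 208.71287076]), np.float64(3.4910512826980242)) 68.55 [-0.04541651 -0.19697252 -1.20304532]
brass (104, 168, 39, 37)
brass (300, 161, 37, 43)
[20, 15, 96] [318.6 191.2] crop [250. 314.]
[20, 15, 64] [318.5 184.2] crop [250. 294.]
[20, 15, 38] [318.5 179.4] crop [250. 281.]
[45, 60, 38] [341.3 138.7] crop [314. 166.]
[-5, 60, 38] [295.4 138.8] crop [185. 166.]
[45, -30, 38] [340.2 217.6] crop [311. 389.]
[-5, -30, 38] [296.9 217.7] crop [189. 389.]
[20, 29, 96] [318.5 176.7] crop [250. 273.]
[20, 35, 38] [318.4 161.7] crop [250. 231.]
```

View pics/fin.png

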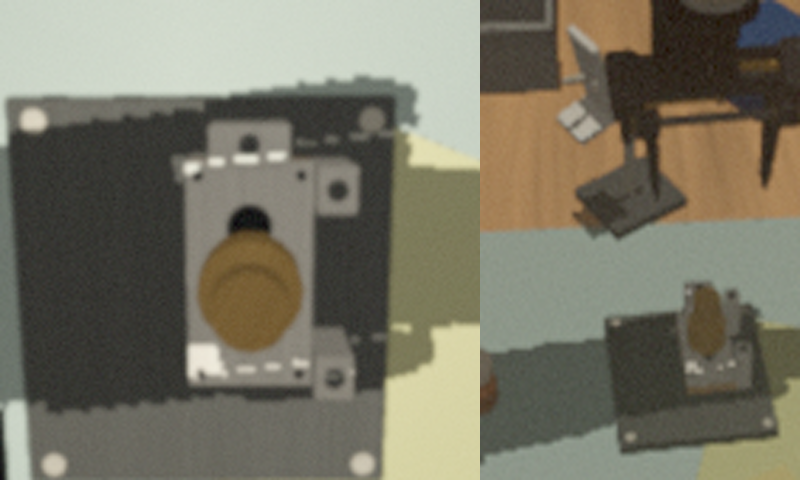

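The bracket hangs on the peg. The stack lies against both fences, and the weight sits on its middle, with the base edge at row 161 against 161.7 predicted. Handing in.

```bash
python3 -c "
from cell import env
print(env.job_done(),env.state()['t'])"
```

```text
the job is handed in; nothing more can be done
the job is handed in; nothing more can be done
```

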